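# Re-lay the lens glass on its own rests

## Robot

A 6-joint arm with a two-finger parallel gripper is mounted at the origin on the work surface. World frame = base frame: x ahead of the robot, y to its left, z up, the work surface at z = 0. Lengths are in mm, angles in rad, forces in N, time in s.
With the tool pointing down it reaches from about 425 to 950 mm from the base axis. Payload 14.7 kg.
Tool frame: the origin (TCP) lies between the finger pads; the fingertips stand 22 mm ahead of it and the grasp point (between the pads) lies 3 mm ahead of it; x points along the fingers, y is the direction in which the jaws open and shut, and the axes are right-handed (so a half turn about x gives the same grasp; the last joint's range is limited). The gripper opens to 85 mm and grips with 20 to 120 N. Pads are 22 mm wide; open, the fingers measure 114 mm over their backs; the gripper's body (76 mm by 85 mm) begins 54 mm behind the grasp point. The pads swing forward as they close: fully open they stand 13 mm farther back than shut.
Start: joints at [-1.221, 0.48, 1.596, -0, 1.065, -0.047], TCP at [251.22, -599.484, 253.297] pointing down, gripper open.
Joint ranges: [-2.75, 2.75], [-0.82, 2.05], [0.23, 2.67], [-1.56, 4.7], [0.09, 2.69], [-2.92, 2.92]. Speed limits (rad/s): [1.89, 1.89, 2.39, 3.01, 3.01, 3.01].

## Interface

Orientations are given as a rotation vector (axis times angle).
In Python, from cell import readout, optics, finish_job, spotter gives the robot as it stands.
- The arm moves only by the tool send_rows, never from a script. Its argument "motion" is one flat list of numbers, 5 for each row, row after row: the closure in counts, from 0 (fully open) to 255 (shut), then the shift along the world's x, y, z in mm, then the turn about the world's z in rad. In form: [fingers, x, y, z, turn, fingers, x, y, z, turn, ...]. A call has 1 to 10 rows; each row shifts and turns the pose as measured when the row begins; what a row does not reach is not made up. A row lasts 1/12 s, in which the tool goes at most 41.7 mm and 7.16 degrees, less where a joint would pass 70% of its speed; a pose out of reach is approached as far as the arm can. A call with a gripper value outside its range is refused whole. The fingers move at their own pace and stop on an object; the grip force is fixed at half the most. Time passes only in rows, so rows that do not move let the fingers close. It gives the time, the measured TCP pose, the force and the opening at its end, in the units of the state.
- readout.read_state(): the state, without advancing time (a new reading comes with each control period).
- optics.get_image(name): name is "scene" or "top" or "wrist"; returns (picture, depth): 420x560x3 uint8, red, green, blue; 420x560 float32, mm along the optical axis (not along the pixel's ray), 0 where there is no reading.
- optics.camera_info(name): a dict with "intrinsics" (3x3 intrinsics, pixels), "D" ([k1, k2, p1, p2, k3] as OpenCV has them; the pictures are not rectified), "T" (4x4, takes a point from camera to world coordinates). Camera axes: x right, y down, z forward; pixel columns grow to the right and rows downward; lengths in mm; the calibration is good to about 2 mm. A picture is of the moment at which its call begins: read the wrist's pose just before it. camera_info takes no time and is no camera call; for the wrist camera it gives the pose at the moment of the call.
- finish_job(): hands the job in, once; it reports no verdict.
Trained networks look in the newest picture that a camera, given by its name, has taken for a name from the list of things; names that differ only in an ending like _2 or _b are one class to them, and where a whole thing is asked for, a point or a joint stands for the part that bears it (a point fixed in the world has none). Each returns a list of dicts, best first, with "p" (0 to 1); they miss things now and then, are a little off and sometimes report something else, mostly with a low value. They report only what shows in the picture. A call takes as long as a camera call. They do not tell look-alikes from the thing itself.
- spotter.silhouettes(camera, label): "mask" (420x560 bool, what is visible of it) and "uv" ([column, row] in pixels, amid what is visible of it).
The state is a dict: "t": time; "q": joint angles; "joint_vel": joint speeds; "effort": joint torques, N m; "ee_pos": TCP position; "tcp_rot": TCP orientation; "wrist_force": force on the tool from outside, world axes, zero at the start; "ft_torque": the same for the moment, N m; "width": opening from 0.0 (shut) to 1.0 (fully open).
Only numpy, scipy, OpenCV 4.12 (cv2) and the standard library are available. Lean on these libraries where they do the work, as an engineer would, in place of code of your own. Each camera call takes 0.05 s, during which the arm holds its last target.

## Task

The three curved glass lens segments have each been laid on another one's felt-faced rest: put every segment on the rest cut to its own length (longest glass on the longest rest, shortest on the shortest), centred and lying lengthwise along it, flat side down. The empty felt mat is free for parking a piece meanwhile. It is chippable glass, so set each piece down without dropping it, lay it only on felt and never on the bare bench, let no two pieces of glass touch, and leave the loupe and the copper case where they are.

Things in the scene. Friction and masses are not known exactly. Their poses are not given: they have to be found in the camera images.
- glass_long: Longest of 3 loose frosted-glass lens-ring segments: a curved bar on its flat back, 163 mm long, 32 mm wide, about 290 g. Long sides upright, curved about a centre 320 mm away to -x; top slopes from 28 mm high at the concave (-x) side to 18 mm at the convex side. Origin: underside, mid-length and mid-width (sides at x = -16, +16 mm; grip there along x). y along its length, z up.
- glass_middle: Middle of 3 loose frosted-glass lens-ring segments: a curved bar on its flat back, 125 mm long, 38 mm wide, about 250 g. Long sides upright, curved about a centre 240 mm away to -x; top slopes from 28 mm high at the concave (-x) side to 18 mm at the convex side. Origin: underside, mid-length and mid-width (sides at x = -19, +19 mm; grip there along x). y along its length, z up.
- glass_short: Shortest of 3 loose frosted-glass lens-ring segments: a curved bar on its flat back, 89 mm long, 46 mm wide, about 200 g. Long sides upright, curved about a centre 160 mm away to -x; top slopes from 28 mm high at the concave (-x) side to 18 mm at the convex side. Origin: underside, mid-length and mid-width (sides at x = -23, +23 mm; grip there along x). y along its length, z up.
- rest_long: Rest cut for the longest glass: fixed flat wooden board with grey felt face, 188 mm long, 70 mm wide, its top (the felt) 18 mm above the bench, no rim. Origin: centre of its underside, on the bench; y along its length, z up. Another segment lies on it at the start. All rests and the mat point their length ahead of the robot within 0.25 rad, the glass within 0.4 rad.
- rest_middle: Rest cut for the middle glass: the same kind of fixed board, 150 mm long, 74 mm wide, felt 18 mm above the bench. Origin: centre of its underside; y along its length, z up. Another segment lies on it at the start. All rests and the mat point their length ahead of the robot within 0.25 rad, the glass within 0.4 rad.
- rest_short: Rest cut for the shortest glass: the same kind of fixed board, 112 mm long, 78 mm wide, felt 18 mm above the bench. Origin: centre of its underside; y along its length, z up. At the start another segment lies on it and overhangs it.
- mat: Empty grey felt mat without a board, fixed on the bench, 165 mm long, 92 mm wide, 12 mm thick (top 12 mm above the bench): the free spot. Origin: centre of its underside; y along its length, z up.
- loupe: Bystander: loose round nickel-plated magnifier loupe standing upright, 50 mm in diameter, 36 mm high, 90 g. Origin: centre of its underside.
- trimmer_case: Bystander: loose flat copper wick-trimmer case, 125 mm long (y), 55 mm wide (x), 24 mm high, 220 g. Origin: centre of its underside.
Things that resemble listed ones, but are neither listed nor needed, are in the scene too. Leave any red look-alike of the glass_long alone.

How it is judged:
By the outcome, as a careful person would: the job done as asked, in the order asked, and still so for the second after the job is handed in, with the robot touching nothing.
It also fails if it takes over 115 s, if anything falls off the work surface, if the arm or the gripper's body presses on something with over 40 N, if the wrist force passes 120 N, or if a joint passes its speed limit or range.

## Working session

There is one attempt and no reset: what is moved stays moved. The work goes in short steps, Python scripts to look and compute and a tool call to move; the robot and the scene stay as the last step left them, time stands still between calls to the robot, and variables do not carry over. Pictures are saved under pics/ and viewed, and the job is handed in when it is done.

Besides the shell and the picture viewer there is one more tool, called as name(argument=value, ...), one argument or row to a line, values as JSON. send_rows: Moves the arm, as the interface text tells. Its arguments: {"type":"object","properties":{"motion":{"type":"array","items":{"type":"number"}}},"required":["motion"]}

```bash
mkdir -p pics; ls; python3 - <<'E'
from cell import readout, optics
import cv2, numpy as np
s=readout.read_state(); print(s)
for n in ("scene","top"):
    im,d=optics.get_image(n); cv2.imwrite(f"pics/{n}0.png",im[:,:,::-1]); np.savez(f"{n}0.npz",im=im,d=d)
    c=optics.camera_info(n); print(n,c["intrinsics"],c["D"],np.round(c["T"],3))
E
```

```text
pics
{'t': 0.0, 'q': array([-1.22061339e+00,  4.80802784e-01,  1.59689488e+00, -3.18454596e-05,
        1.06510907e+00, -4.66201812e-02]), 'joint_vel': array([-1.75054232e-03, -2.40319807e-05,  6.38775016e-04,  7.22075722e-05,
        2.86935747e-04, -3.25433555e-04]), 'effort': array([ 1.11583879e-03, -9.50622940e+01, -4.30177116e+01, -8.58505109e-05,
        1.23875213e-02, -1.79835070e-06]), 'ee_pos': array([ 251.06708511, -599.11903412,  252.68340533]), 'tcp_rot': array([ 2.00380308,  0.40413926, -2.00423459]), 'wrist_force': array([ 0.90742177,  0.31000668, -0.11117307]), 'ft_torque': array([-0.00051353, -0.01292917, -0.03269967]), 'width': 0.9986281299842694}
scene [[393.55388155   0.         281.34582031]
 [  0.         393.55388155 212.38684947]
 [  0.           0.           1.        ]] [0.02182333 0.         0.         0.         0.        ] [[ 9.00000e-01  2.76000e-01 -3.38000e-01  9.61913e+02]
 [ 4.36000e-01 -5.84000e-01  6.85000e-01 -8.53671e+02]
 [-8.00000e-03 -7.63000e-01 -6.46000e-01  8.56411e+02]
 [ 0.00000e+00  0.00000e+00  0.00000e+00  1.00000e+00]]
top [[415.87658796   0.         278.91643713]
 [  0.         415.87658796 212.49688808]
 [  0.           0.           1.        ]] [0.03602297 0.         0.         0.         0.        ] [[ 1.500000e-02 -9.970000e-01  8.100000e-02  4.148360e+02]
 [-1.000000e+00 -1.400000e-02  1.800000e-02  3.860000e-01]
 [-1.700000e-02 -8.200000e-02 -9.970000e-01  1.070403e+03]
 [ 0.000000e+00  0.000000e+00  0.000000e+00  1.000000e+00]]
```

View pics/top0.png

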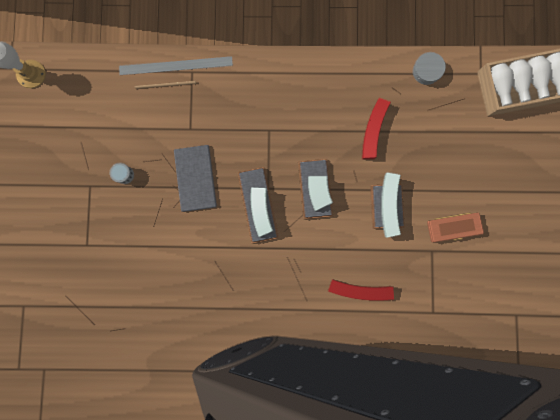

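View pics/scene0.png

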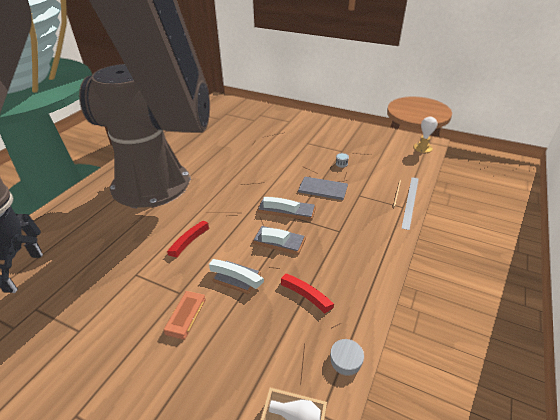

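The top view shows the mat at (195,178). rest_long is at (260,205) with one glass on it, rest_middle at (316,190) with another, and rest_short at (385,207) with an overhanging glass. The red bars at (376,128) and (362,291) are decoys. Next I'll get masks and fit models to them.

```bash
cat > h.py <<'E'
import numpy as np, cv2
from scipy.optimize import minimize
from scipy.spatial.transform import Rotation as R
G={'glass_long':(163,32,320),'glass_middle':(125,38,240),'glass_short':(89,46,160)}
B={'rest_long':(188,70,18),'rest_middle':(150,74,18),'rest_short':(112,78,18),'mat':(165,92,12)}
def gpts(n,zb=18):
    L,W,r=G[n]; th=np.linspace(-1,1,41)*np.arcsin(L/2/(r))  # approx
    P=[]
    i=np.c_[(r-W/2)*np.cos(th)-r,(r-W/2)*np.sin(th)]; o=np.c_[(r+W/2)*np.cos(th)-r,(r+W/2)*np.sin(th)]
    return i,o
def proj(ci,P):
    T=np.linalg.inv(ci['T']); r,_=cv2.Rodrigues(T[:3,:3])
    u,_=cv2.projectPoints(np.asarray(P,float),r,T[:3,3],ci['intrinsics'],ci['D']); return u[:,0]
def ray(ci,uv,z):
    u=cv2.undistortPoints(np.asarray(uv,float).reshape(-1,1,2),ci['intrinsics'],ci['D'])[:,0]
    d=np.c_[u,np.ones(len(u))]@ci['T'][:3,:3].T; o=ci['T'][:3,3]
    return o+d*((z-o[2])/d[:,2])[:,None]
def poses(pts,p):
    c,s=np.cos(p[2]),np.sin(p[2]); q=np.array(pts,float); x=q[:,0]*c-q[:,1]*s+p[0]; y=q[:,0]*s+q[:,1]*c+p[1]; return np.c_[x,y,q[:,2]]
def quads(n,zb=18):
    i,o=gpts(n); k=len(i)
    lo=lambda a,z:np.c_[a,np.full(k,z)]
    it,ot,ib,ob=lo(i,zb+28),lo(o,zb+18),lo(i,zb),lo(o,zb)
    return [np.r_[it,ot[::-1]],np.r_[it,ib[::-1]],np.r_[ot,ob[::-1]],np.array([it[0],ot[0],ob[0],ib[0]]),np.array([it[-1],ot[-1],ob[-1],ib[-1]])]
def boxq(L,W,z0,z1):
    f=lambda z:np.array([[W/2,L/2,z],[W/2,-L/2,z],[-W/2,-L/2,z],[-W/2,L/2,z]])
    return [f(z1)]
def render(ci,Q,p,shape=(420,560),S=4):
    m=np.zeros((shape[0],shape[1]),np.uint8)
    big=np.zeros((shape[0]*S,shape[1]*S),np.uint8)
    for q in Q:
        uv=proj(ci,poses(q,p)); cv2.fillPoly(big,[np.round((uv+.5)*S*16-8).astype(np.int32)],255,shift=4)
    return cv2.resize(big,(shape[1],shape[0]),interpolation=cv2.INTER_AREA)/255.
def fit(ci,Q,mask,p0,ignore=None):
    w=np.ones(mask.shape) if ignore is None else (~ignore).astype(float)
    m=mask.astype(float)
    f=lambda p:(w*np.abs(render(ci,Q,(p[0],p[1],p[2]/100))-m)).sum()/m.sum()
    b=None
    x0=np.array([p0[0],p0[1],p0[2]*100])
    for st in (12,4):
        r=minimize(f,x0,method='Nelder-Mead',options=dict(initial_simplex=np.r_[[x0],x0+np.eye(3)*st],xatol=.05,fatol=1e-5)); x0=r.x
    return (x0[0],x0[1],x0[2]/100),r.fun
E
python3 - <<'E'
from h import *
from cell import optics, spotter, readout
im,d=optics.get_image("top"); ci=optics.camera_info("top")
ms={}
for n in list(G)+list(B)+['loupe','trimmer_case']:
    for k,r in enumerate(spotter.silhouettes("top",n)[:4]):
        m=r['mask']; ms[f"{n}_{k}"]=m
        pr=ray(ci,np.argwhere(m)[:,::-1],30 if 'glass' in n else 18); 
        c=cv2.minAreaRect(pr[:,:2].astype(np.float32))
        print(n,round(float(r['p']),2),np.round(r['uv']),m.sum(),np.round(c[0]),np.round(c[1]),round(c[2]), np.round(np.median(d[m])))
np.savez('ms.npz',**ms)
print(readout.read_state()['t'])
E
```

```text
glass_long 0.65 [391. 204.] 904 [ 524. -259.] [ 42. 153.] 90 1031.0
glass_long 0.64 [379. 130.] 872 [ 717. -220.] [ 41. 163.] 77 1066.0
glass_long 0.61 [360. 293.] 916 [ 310. -186.] [160.  39.] 85 1033.0
glass_long 0.45 [316. 192.] 648 [553. -79.] [87. 52.] 12 1037.0
glass_middle 0.62 [261. 214.] 688 [502.  67.] [122.  41.] 10 1034.0
glass_short 0.85 [318. 190.] 622 [554. -80.] [88. 51.] 12 1036.0
rest_long 0.75 [249. 199.] 1303 [520.  75.] [187.  72.] 12 1061.0
rest_middle 0.74 [307. 183.] 1083 [564. -71.] [149.  76.] 6 1062.0
rest_middle 0.23 [391. 206.] 1004 [ 527. -261.] [162.  46.] 1 1032.0
rest_short 0.83 [376. 204.] 701 [ 521. -253.] [111.  79.] 2 1055.0
mat 0.69 [318. 191.] 629 [555. -79.] [86. 54.] 8 1037.0
mat 0.66 [195. 177.] 2208 [587. 237.] [163.  91.] 9 1073.0
loupe 0.55 [117. 172.] 391 [597. 425.] [64. 48.] 64 1054.0
trimmer_case 0.68 [453. 229.] 1247 [ 471. -420.] [ 62. 132.] 9 1040.0
0.6
```

```bash
python3 - <<'E'
from h import *
from cell import optics, readout
ci=optics.camera_info("top")
ms=np.load('ms.npz'); 
P={'glass_long':(524,-259),'glass_middle':(502,67),'glass_short':(554,-80)}
im=np.load('top0.npz')['im'].astype(int)
for n,p in P.items():
    m=ms[n+'_0']
    for y in (-1.57,1.57):
        print(n,fit(ci,quads(n),m,(*p,y)))
for n,p in {'rest_long':(520,75),'rest_middle':(564,-71),'rest_short':(521,-253),'mat':(587,237)}.items():
    m=ms[n+('_1' if n=='mat' else '_0')]
    ig=np.zeros_like(m)
    for g in P: ig|=ms[g+'_0']
    ig=cv2.dilate(ig.astype(np.uint8),np.ones((3,3)))>0
    L,W,z=B[n]
    print(n,fit(ci,boxq(L,W,0,z),m&~ig,(*p,-1.5),ig))
s=readout.read_state(); print(R.from_rotvec(s['tcp_rot']).as_matrix().round(3))
c=optics.camera_info('wrist'); print(c['T'].round(3),c['intrinsics'])
E
```

```text
glass_long ((np.float64(523.0703884073198), np.float64(-260.6389956970879), np.float64(-1.5784632616921908)), np.float64(0.3098733298629186))
glass_long ((np.float64(529.4769493796025), np.float64(-254.71105930469338), np.float64(1.5472087310825453)), np.float64(0.17308259587020647))
glass_middle ((np.float64(501.8796737665899), np.float64(64.46646969795043), np.float64(-1.3851213667403932)), np.float64(0.2726972184222526))
glass_middle ((np.float64(499.4807045262794), np.float64(68.53076874336975), np.float64(1.7618662775309657)), np.float64(0.18604081167350658))
glass_short ((np.float64(552.4202035072852), np.float64(-80.501695906761), np.float64(-1.3853524554881747)), np.float64(0.2220919235861547))
glass_short ((np.float64(550.1782750982092), np.float64(-78.39075610657594), np.float64(1.77879479202793)), np.float64(0.167971754618246))
rest_long ((np.float64(520.4742945107721), np.float64(75.14399069403939), np.float64(-1.3504894681220996)), np.float64(0.07104177323103153))
rest_middle ((np.float64(563.8541905560558), np.float64(-69.68177391439471), np.float64(-1.463099094525177)), np.float64(0.04808803189325523))
rest_short ((np.float64(521.0552342021349), np.float64(-253.1875334650477), np.float64(-1.5246298263644016)), np.float64(0.0568469577847242))
mat ((np.float64(587.8673340811462), np.float64(238.42317514388816), np.float64(-1.4150924317255669)), np.float64(0.03768826371128162))
[[-0.     0.386 -0.922]
 [ 0.    -0.922 -0.386]
 [-1.    -0.    -0.   ]]
[[ 3.86000e-01 -8.89000e-01 -2.48000e-01  3.13921e+02]
 [-9.23000e-01 -3.72000e-01 -1.04000e-01 -5.72853e+02]
 [ 1.00000e-03  2.69000e-01 -9.63000e-01  3.74420e+02]
 [ 0.00000e+00  0.00000e+00  0.00000e+00  1.00000e+00]] [[354.29509341   0.         282.64869236]
 [  0.         354.29509341 209.40532646]
 [  0.           0.           1.        ]]
```

send_rows(
  motion=[0,10,20,35,0,0,15,35,18,0,0,15,35,15,0,0,15,35,15,0,0,15,35,15,0,0,15,35,15,0,0,15,35,15,0,0,15,35,15,0,0,15,35,15,0,0,15,35,10,0],
)

```text
t: 1.43
ee_pos: [393.4, -258.7, 422.6]
tcp_rot: [2.011, 0.397, -2.01]
wrist_force: [1.8, 0.7, 0.1]
width: 1.0
```

send_rows(
  motion=[0,17,35,0,-0.1,0,17,35,0,-0.1,0,17,35,0,-0.1,0,17,35,0,-0.05,0,17,35,0,0,0,0,0,0,0],
)

```text
t: 1.93
ee_pos: [479.5, -76.8, 427.6]
tcp_rot: [2.209, 0.046, -2.189]
wrist_force: [-0.9, -0.3, 0.6]
width: 1.001
```

```bash
python3 - <<'E'
from h import *
from cell import optics, readout, spotter
import pickle
s=readout.read_state(); ci=optics.camera_info('wrist'); print(s['ee_pos'],s['joint_vel'].round(3))
im,d=optics.get_image('wrist'); cv2.imwrite('pics/w1.png',im[:,:,::-1])
ms={}
for n in list(G)+list(B):
    for k,r in enumerate(spotter.silhouettes("wrist",n)[:4]):
        m=r['mask']; ms[f"{n}_{k}"]=m
        pr=ray(ci,np.argwhere(m)[:,::-1],36 if 'glass' in n else 18); 
        c=cv2.minAreaRect(pr[:,:2].astype(np.float32))
        print(n,k,round(float(r['p']),2),np.round(r['uv']),m.sum(),np.round(c[0]),np.round(c[1]),round(c[2]))
pickle.dump((ci,im,d,ms),open('w1.pkl','wb'))
E
```

```text
[479.52468069 -76.8285033  427.59671919] [-0.041 -0.02   0.017 -0.041  0.005 -0.042]
glass_long 0 0.95 [343. 267.] 1988 [ 320. -179.] [149.  44.] 84
glass_long 1 0.94 [386.  24.] 1331 [ 672. -206.] [38. 66.] 84
glass_long 2 0.76 [406. 133.] 3030 [ 525. -257.] [ 48. 159.] 89
glass_middle 0 0.61 [188. 140.] 2362 [505.  64.] [122.  47.] 10
glass_short 0 0.76 [287. 105.] 1945 [555. -81.] [86. 50.] 11
rest_long 0 0.75 [181.  98.] 3588 [523.  72.] [186.  71.] 12
rest_long 1 0.72 [389. 138.] 1784 [ 523. -252.] [110.  80.] 2
rest_middle 0 0.74 [273.  78.] 3588 [566. -71.] [150.  77.] 5
mat 0 0.71 [72. 79.] 7016 [589. 233.] [163.  94.] 9
mat 1 0.4 [191. 141.] 2425 [503.  69.] [127.  49.] 8
```

View pics/w1.png

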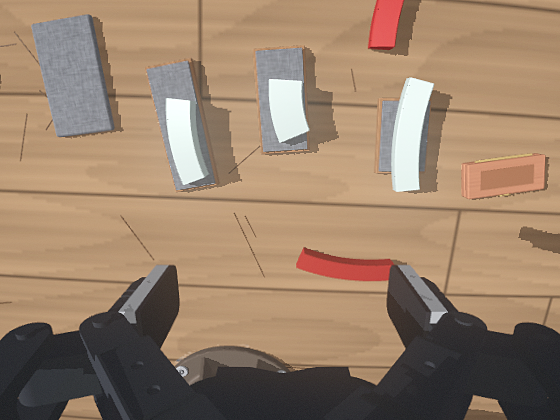

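```bash
cat >> h.py <<'E'
def glassmask(im,seed,exclude=None):
    h=cv2.cvtColor(im,cv2.COLOR_RGB2HSV); i=im.astype(int)
    m=((i[:,:,1]>=i[:,:,0])&(i[:,:,1]>110)&(i[:,:,2]>i[:,:,0]-12)).astype(np.uint8)
    m=cv2.morphologyEx(m,cv2.MORPH_OPEN,np.ones((3,3)))
    n,l=cv2.connectedComponents(m); ys,xs=np.where(seed&(m>0))
    return l==np.bincount(l[ys,xs]).argmax()
E
cat > meas.py <<'E'
from h import *
from cell import optics, readout, spotter
import pickle,sys
def measure(tag,cam='wrist',names=None,zb={},p0={}):
    s=readout.read_state(); ci=optics.camera_info(cam)
    im,d=optics.get_image(cam); cv2.imwrite(f'pics/{tag}.png',im[:,:,::-1])
    return s,ci,im,d
E
python3 - <<'E'
from meas import *
s,ci,im,d=measure('w2'); print(s['joint_vel'].round(4),s['ee_pos'])
_,_,_,ms=pickle.load(open('w1.pkl','rb'))
K={'glass_long':'glass_long_2','glass_middle':'glass_middle_0','glass_short':'glass_short_0'}
P={'glass_long':(525,-256,1.55),'glass_middle':(502,67,1.76),'glass_short':(554,-80,1.78)}
vis=im.copy(); ig=np.zeros(im.shape[:2],bool); out={}
for n in G:
    m=glassmask(im,ms[K[n]]); ig|=m
    p,f=fit(ci,quads(n),m,P[n]); out[n]=p; print(n,m.sum(),ms[K[n]].sum(),np.round(p,3),round(f,3))
    r=(render(ci,quads(n),p)>.5).astype(np.uint8); cs,_=cv2.findContours(r,cv2.RETR_EXTERNAL,2); cv2.drawContours(vis,cs,-1,(255,0,0),1)
ig=cv2.dilate(ig.astype(np.uint8),np.ones((5,5)))>0
for n,k,p in (('rest_long','rest_long_0',(520,75,-1.35)),('rest_middle','rest_middle_0',(564,-70,-1.46)),('rest_short','rest_long_1',(521,-253,-1.52)),('mat','mat_0',(588,238,-1.415))):
    L,W,z=B[n]; p,f=fit(ci,boxq(L,W,0,z),ms[k]&~ig,p,ig); out[n]=p; print(n,np.round(p,3),round(f,3))
    r=(render(ci,boxq(L,W,0,z),p)>.5).astype(np.uint8); cs,_=cv2.findContours(r,cv2.RETR_EXTERNAL,2); cv2.drawContours(vis,cs,-1,(0,255,0),1)
cv2.imwrite('pics/w2v.png',cv2.resize(vis[:300],None,fx=1.42,fy=1.42)[:,:,::-1])
pickle.dump(out,open('out.pkl','wb'))
E
```

```text
[ 0.002   0.0014 -0.0002  0.0024  0.0009  0.0026] [477.22149135 -83.31952841 427.46825609]
glass_long 4035 3030 [ 521.167 -253.837    1.574] 0.265
glass_middle 4629 2362 [538.646  81.438   1.756] 0.41
glass_short 4304 1945 [580.499 -68.922   1.577] 0.466
rest_long [521.642  64.983  -1.367] 0.142
rest_middle [563.341 -79.131  -1.473] 0.307
rest_short [ 521.387 -260.313   -1.526] 0.57
mat [588.418 228.151  -1.418] 0.027
```

View pics/w2v.png

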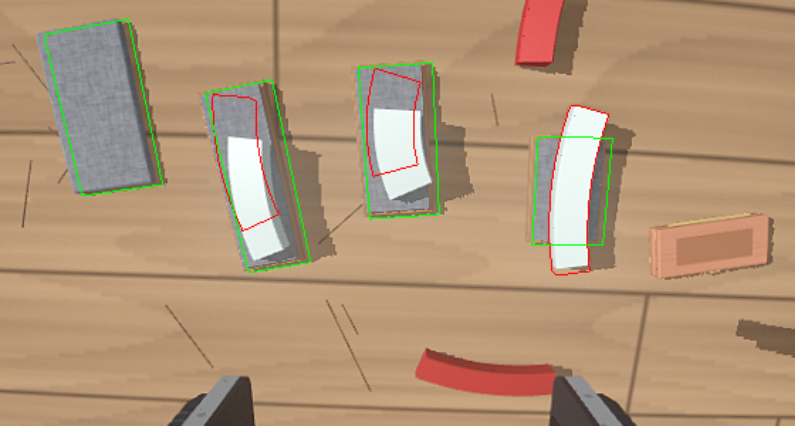

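```bash
cat > meas.py <<'E'
from h import *
from cell import optics, readout, spotter
import pickle,sys
def iou(a,b): return (a*b).sum()/np.maximum(a,b).sum()
def run(tag,GP,BP,cam='wrist',zb={},bz=None):
    """GP/BP: initial poses"""
    s=readout.read_state(); ci=optics.camera_info(cam)
    im,d=optics.get_image(cam); cv2.imwrite(f'pics/{tag}.png',im[:,:,::-1])
    print('t',s['t'],'ee',s['ee_pos'].round(1),'vel',np.abs(s['joint_vel']).max().round(4))
    vis=im.copy(); ig=np.zeros(im.shape[:2],bool); out={}
    i=im.astype(int); gm=((i[:,:,1]>=i[:,:,0]-2)&(i.min(2)>135)).astype(np.uint8)
    gm=cv2.morphologyEx(gm,cv2.MORPH_OPEN,np.ones((3,3))); gm=cv2.morphologyEx(gm,cv2.MORPH_CLOSE,np.ones((3,3)))
    nl,l=cv2.connectedComponents(gm)
    for n,p in GP.items():
        q=quads(n,zb.get(n,18)); r=render(ci,q,p)>.5
        k=np.bincount(l[r&(gm>0)],minlength=nl); m=l==k.argmax(); ig|=m
        p,f=fit(ci,q,m,p); out[n]=p; print(n,m.sum(),np.round(p,3),'err',round(f,3))
        r=(render(ci,q,p)>.5).astype(np.uint8); cs,_=cv2.findContours(r,cv2.RETR_EXTERNAL,2); cv2.drawContours(vis,cs,-1,(255,0,0),1)
    ig=cv2.dilate(ig.astype(np.uint8),np.ones((7,7)))>0
    for n,p in BP.items():
        L,W,z=B[n]; q=boxq(L,W,0,z); r=render(ci,q,p)
        c=[]
        for lab in B:
            if lab in _c: c+=_c[lab]
            else: _c[lab]=[x['mask'] for x in spotter.silhouettes(cam,lab)]; c+=_c[lab]
        c=[x&~ig for x in c]; sc=[iou(r*~ig,x) for x in c]; m=c[int(np.argmax(sc))]
        p,f=fit(ci,q,m,p,ig); out[n]=p; print(n,np.round(p,3),'err',round(f,3))
        r=(render(ci,q,p)>.5).astype(np.uint8); cs,_=cv2.findContours(r,cv2.RETR_EXTERNAL,2); cv2.drawContours(vis,cs,-1,(0,255,0),1)
    cv2.imwrite(f'pics/{tag}v.png',cv2.resize(vis,None,fx=1.42,fy=1.42)[:,:,::-1]); pickle.dump(out,open(tag+'.pkl','wb')); return out
_c={}
P={'glass_long':(525,-256,1.55),'glass_middle':(502,67,1.76),'glass_short':(554,-80,1.78)}
Q={'rest_long':(520,75,-1.35),'rest_middle':(564,-70,-1.46),'rest_short':(521,-253,-1.52),'mat':(588,238,-1.415)}
E
python3 - <<'E'
from meas import *
run('w3',P,Q)
E
```

```text
t 2.3833 ee [477.3 -83.2 427.5] vel 0.0043
glass_long 4018 [ 521.22  -253.443    1.571] err 0.264
glass_middle 4449 [537.906  79.946   1.695] err 0.378
glass_short 4332 [584.067 -65.05    1.836] err 0.46
rest_long [522.564  71.688  -1.348] err 0.178
rest_middle [565.602 -72.234  -1.471] err 1.013
rest_short [ 523.917 -252.577   -1.501] err 0.194
mat [589.429 236.368  -1.411] err 0.026
```

View pics/w3v.png

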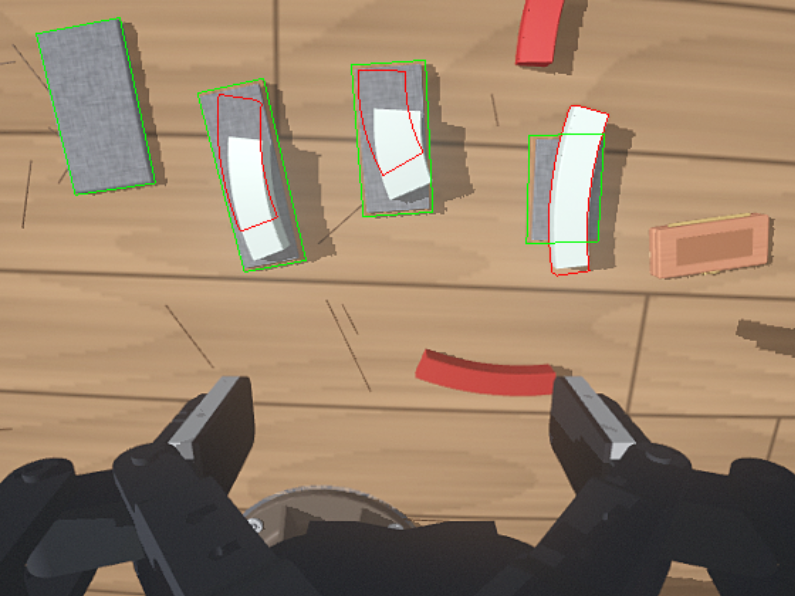

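Felt pixels are still getting into the glass mask, so I'll check the colours and tighten it.

```bash
python3 - <<'E'
import cv2
im=cv2.imread('pics/w3.png')[:,:,::-1]
for n,(u,v) in dict(g=(406,130),g2=(188,150),g3=(290,100),gs=(270,128),felt=(80,80),felt2=(270,65),felt3=(172,85),gend=(305,130),side=(200,175)).items(): print(n,im[v,u])
E
sed -i 's/(i.min(2)>135)/(i.min(2)>185)/' meas.py
python3 - <<'E'
from meas import *
o=run('w4',P,Q)
E
python3 -c "
import cv2
im=cv2.imread('pics/w4v.png')[30:300,180:640]; cv2.imwrite('pics/w4c.png',cv2.resize(im,None,fx=1.7,fy=1.7))"
```

```text
g [237 250 246]
g2 [238 249 246]
g3 [234 246 242]
gs [237 249 245]
felt [145 146 152]
felt2 [143 145 150]
felt3 [143 143 148]
gend [131 111  93]
side [119 121 121]
t 2.6333 ee [477.5 -82.5 427.5] vel 0.0057
glass_long 3087 [ 520.905 -253.914    1.574] err 0.08
glass_middle 1968 [501.567  69.637   1.733] err 0.334
glass_short 1913 [550.472 -79.251   1.802] err 0.169
rest_long [520.485  71.58   -1.357] err 0.152
rest_middle [565.843 -71.904  -1.458] err 0.056
rest_short [ 524.008 -252.74    -1.51 ] err 0.054
mat [589.452 236.733  -1.421] err 0.032
```

View pics/w4c.png

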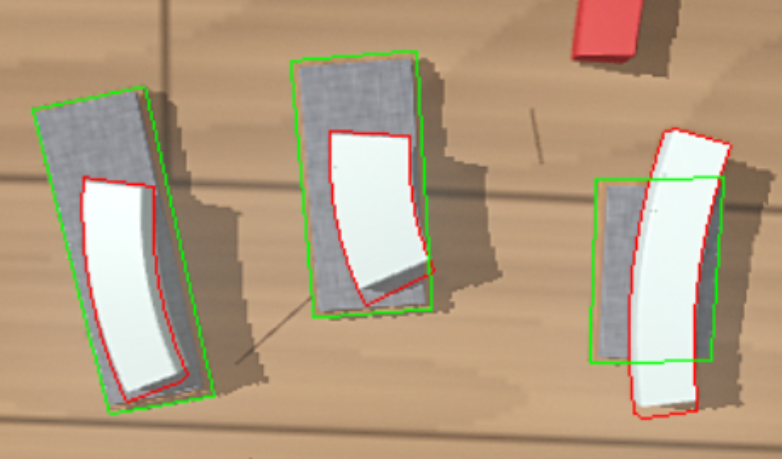

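```bash
python3 - <<'E'
s=open('h.py').read()
s+='''
def gfit(ci,n,mask,p0,zb=18):
    Q=quads(n,zb); m=mask.astype(float)
    def f(p):
        pp=(p[0],p[1],p[2]/100); t=render(ci,Q[:1],pp); a=render(ci,Q,pp)
        return (np.clip(t-m,0,1)+np.clip(m-a,0,1)+0.1*(a-m).clip(0,1)).sum()/m.sum()
    x0=np.array([p0[0],p0[1],p0[2]*100])
    for st in (10,4,2):
        r=minimize(f,x0,method='Nelder-Mead',options=dict(initial_simplex=np.r_[[x0],x0+np.eye(3)*st],xatol=.05,fatol=1e-5)); x0=r.x
    return (x0[0],x0[1],x0[2]/100),r.fun
'''
open('h.py','w').write(s)
t=open('meas.py').read().replace("p,f=fit(ci,q,m,p); out","p,f=gfit(ci,n,m,p,zb.get(n,18)); out")
open('meas.py','w').write(t)
E
python3 - <<'E'
from meas import *
o=run('w5',P,Q)
o=run('t5',P,{},cam='top')
print(R.from_rotvec(readout.read_state()['tcp_rot']).as_matrix()[:2,1])
E
python3 -c "
import cv2
im=cv2.imread('pics/w5v.png')[30:300,180:640]; cv2.imwrite('pics/w5c.png',cv2.resize(im,None,fx=1.7,fy=1.7))"
```

```text
t 2.8833 ee [477.5 -82.2 427.4] vel 0.0019
glass_long 3091 [ 521.288 -253.522    1.574] err 0.057
glass_middle 1971 [502.065  69.201   1.745] err 0.156
glass_short 1914 [551.164 -78.93    1.794] err 0.187
rest_long [522.47   71.504  -1.355] err 0.126
rest_middle [565.018 -72.119  -1.463] err 0.059
rest_short [ 524.144 -252.606   -1.499] err 0.063
mat [589.878 236.846  -1.423] err 0.031
t 3.1333 ee [477.6 -82.2 427.4] vel 0.0016
glass_long 232704 [ 715.105 -592.545    2.199] err 0.994
glass_middle 684 [501.455  69.519   1.736] err 0.151
glass_short 232704 [ 780.243 -496.133    2.201] err 0.996
[ 0.03980654 -0.99920332]
```

View pics/w5c.png

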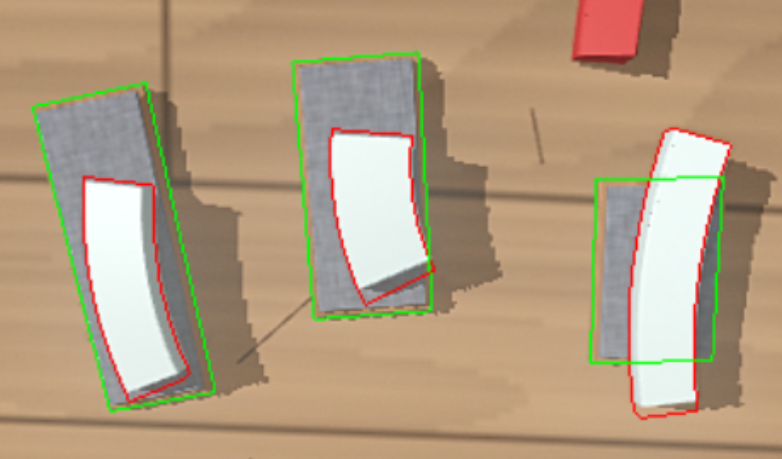

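send_rows(
  motion=[0,3,20,-34,0.02,0,3,20,-34,0.02,0,3,20,-34,0.02,0,3,20,-34,0.02,0,3,20,-34,0.02,0,3,20,-34,0.02,0,3,20,-34,0.01,0,2,6,-20,0,0,0,0,0,0,0,0,0,0,0],
)

```text
t: 4.02
ee_pos: [501.2, 69.0, 162.2]
tcp_rot: [2.147, 0.181, -2.109]
wrist_force: [-0.3, -0.6, 0.9]
width: 0.998
```

```bash
cat > st.py <<'E'
from cell import readout
from scipy.spatial.transform import Rotation as R
import numpy as np
s=readout.read_state(); y=R.from_rotvec(s['tcp_rot']).as_matrix()
print('t',round(s['t'],2),s['ee_pos'].round(1),'a',np.arctan2(y[1,1],y[0,1]).round(3),'tilt',y[:,0].round(3),'w',round(s['width']*85,1),'F',s['wrist_force'].round(1),np.abs(s['joint_vel']).max().round(3))
E
python3 st.py
```

```text
t 4.02 [501.2  69.  162.2] a -1.396 tilt [ 0.018 -0.004 -1.   ] w 84.8 F [-0.3 -0.6  0.9] 0.031
```

send_rows(
  motion=[0,0,0,-25,0,0,0,0,-25,0,0,0,0,-25,0,0,0,0,-20,0,0,0,0,-8,0,0,0,0,0,0,0,0,0,0,0],
)

```text
t: 4.6
ee_pos: [509.0, 65.6, 66.5]
tcp_rot: [2.164, 0.176, -2.093]
wrist_force: [0.8, 0.0, -1.0]
width: 1.003
```

```bash
python3 st.py
```

```text
t 4.6 [509.   65.6  66.5] a -1.4 tilt [ 0.034 -0.003 -0.999] w 85.2 F [ 0.8  0.  -1. ] 0.015
```

send_rows(
  motion=[0,-2,1,30,0,0,-2,1,30,0,0,-2,1,25,0,0,0,0,0,0],
)

```text
t: 4.93
ee_pos: [504.0, 67.5, 159.7]
tcp_rot: [2.168, 0.175, -2.092]
wrist_force: [2.0, 0.4, 0.7]
width: 1.001
```

```bash
python3 st.py
```

```text
t 4.93 [504.   67.5 159.7] a -1.401 tilt [ 0.036 -0.003 -0.999] w 85.0 F [2.  0.4 0.7] 0.027
```

send_rows(
  motion=[0,0,0,20,0,0,0,0,20,0,0,0,0,20,0,0,0,0,0,0,0,0,0,0,0],
)

```text
t: 5.35
ee_pos: [506.2, 66.8, 232.1]
tcp_rot: [2.182, 0.173, -2.077]
wrist_force: [-0.3, 0.4, -0.7]
width: 1.002
```

```bash
python3 st.py
```

```text
t 5.35 [506.2  66.8 232.1] a -1.402 tilt [ 0.05  -0.002 -0.999] w 85.1 F [-0.3  0.4 -0.7] 0.054
```

send_rows(
  motion=[0,0,0,-40,0,0,0,0,-20,0,0,0,0,0,0,0,0,0,0,0],
)

```text
t: 5.68
ee_pos: [508.2, 66.4, 174.4]
tcp_rot: [2.191, 0.173, -2.068]
wrist_force: [0.7, 0.4, -0.2]
width: 1.001
```

```bash
python3 st.py
```

```text
t 5.68 [508.2  66.4 174.4] a -1.403 tilt [ 0.058 -0.002 -0.998] w 85.1 F [ 0.7  0.4 -0.2] 0.017
```

send_rows(
  motion=[0,0,0,0,0,0,0,0,0,0,0,0,0,0,0,0,0,0,0,0,0,0,0,0,0],
)

```text
t: 6.1
ee_pos: [509.4, 66.4, 177.7]
tcp_rot: [2.194, 0.173, -2.065]
wrist_force: [0.2, 0.0, 1.0]
width: 0.995
```

```bash
python3 st.py
```

```text
t 6.1 [509.4  66.4 177.7] a -1.403 tilt [ 0.061 -0.001 -0.998] w 84.6 F [0.2 0.  1. ] 0.011
```

send_rows(
  motion=[0,-8,0,0,0,0,-8,0,0,0,0,-8,0,0,0,0,-8,0,0,0,0,-8,0,0,0],
)

```text
t: 6.52
ee_pos: [466.8, 66.4, 178.5]
tcp_rot: [2.196, 0.172, -2.063]
wrist_force: [-0.3, -0.4, -0.1]
width: 1.0
```

```bash
python3 st.py
```

```text
t 6.52 [466.8  66.4 178.5] a -1.403 tilt [ 0.062 -0.001 -0.998] w 85.0 F [-0.3 -0.4 -0.1] 0.227
```

send_rows(
  motion=[0,8,0,0,0,0,8,0,0,0,0,8,0,0,0,0,8,0,0,0,0,8,0,0,0],
)

```text
t: 6.93
ee_pos: [505.2, 66.4, 178.7]
tcp_rot: [2.194, 0.173, -2.065]
wrist_force: [0.8, 0.3, 0.1]
width: 1.0
```

```bash
python3 st.py
```

```text
t 6.93 [505.2  66.4 178.7] a -1.402 tilt [ 0.06  -0.001 -0.998] w 85.0 F [0.8 0.3 0.1] 0.231
```

send_rows(
  motion=[0,0,0,0,0,0,0,0,0,0,0,0,0,0,0,0,0,0,0,0,0,0,0,0,0,0,0,0,0,0],
)

```text
t: 7.43
ee_pos: [507.6, 66.3, 178.1]
tcp_rot: [2.194, 0.173, -2.065]
wrist_force: [1.0, 0.4, -0.2]
width: 1.0
```

```bash
python3 st.py
```

```text
t 7.43 [507.6  66.3 178.1] a -1.403 tilt [ 0.06  -0.001 -0.998] w 85.0 F [ 1.   0.4 -0.2] 0.005
```

send_rows(
  motion=[0,0,0,-8,0,0,0,0,-8,0,0,0,0,-8,0,0,0,0,-8,0],
)

```text
t: 7.77
ee_pos: [507.8, 66.4, 144.7]
tcp_rot: [2.197, 0.173, -2.062]
wrist_force: [-0.5, -0.2, -0.1]
width: 1.002
```

```bash
python3 st.py
```

```text
t 7.77 [507.8  66.4 144.7] a -1.403 tilt [ 0.063 -0.001 -0.998] w 85.2 F [-0.5 -0.2 -0.1] 0.261
```

send_rows(
  motion=[0,0,0,8,0,0,0,0,8,0,0,0,0,8,0,0,0,0,8,0],
)

```text
t: 8.1
ee_pos: [505.1, 66.2, 175.0]
tcp_rot: [2.189, 0.173, -2.071]
wrist_force: [-0.3, 0.4, -0.2]
width: 0.999
```

```bash
python3 st.py
```

```text
t 8.1 [505.1  66.2 175. ] a -1.403 tilt [ 0.055 -0.002 -0.998] w 84.9 F [-0.3  0.4 -0.2] 0.262
```

send_rows(
  motion=[0,35,0,0,0,0,35,0,0,0,0,35,0,0,0,0,35,0,0,0,0,0,0,0,0,0,0,0,0,0],
)

```text
t: 8.6
ee_pos: [652.3, 66.3, 186.3]
tcp_rot: [2.198, 0.173, -2.06]
wrist_force: [-0.3, -0.2, -0.2]
width: 1.0
```

```bash
python3 st.py
```

```text
t 8.6 [652.3  66.3 186.3] a -1.402 tilt [ 0.065 -0.001 -0.998] w 85.0 F [-0.3 -0.2 -0.2] 0.088
```

send_rows(
  motion=[0,-35,0,0,0,0,-35,0,0,0,0,-35,0,0,0,0,-35,0,0,0,0,0,0,0,0,0,0,0,0,0],
)

```text
t: 9.1
ee_pos: [505.0, 66.0, 190.8]
tcp_rot: [2.203, 0.173, -2.055]
wrist_force: [1.2, -1.0, -0.7]
width: 0.998
```

```bash
python3 st.py
```

```text
t 9.1 [505.   66.  190.8] a -1.403 tilt [ 0.069 -0.001 -0.998] w 84.8 F [ 1.2 -1.  -0.7] 0.093
```

```bash
python3 -c "
from cell import readout
print(readout.read_state()['q'].round(3))"
```

```text
[ 0.075  0.337  2.032 -0.009  0.703  1.484]
```

send_rows(
  motion=[0,0,0,0,0.12,0,0,0,0,0.12,0,0,0,0,0.12,0,0,0,0,0.12,0,0,0,0,0.12,0,0,0,0,0.12,0,0,0,0,0.12,0,0,0,0,0.12,0,0,0,0,0.12,0,0,0,0,0.12],
)

```text
t: 9.93
ee_pos: [507.2, 66.6, 198.6]
tcp_rot: [1.393, 1.165, -1.271]
wrist_force: [-1.1, -0.0, 0.8]
width: 0.998
```

```bash
python3 st.py
```

```text
t 9.93 [507.2  66.6 198.6] a -0.16 tilt [ 0.031  0.071 -0.997] w 84.9 F [-1.1 -0.   0.8] 1.567
```

send_rows(
  motion=[0,0,0,0,0.12,0,0,0,0,0.12,0,0,0,0,0.12,0,0,0,0,0.12,0,0,0,0,0.12,0,0,0,0,0.12,0,0,0,0,0.12,0,0,0,0,0.12,0,0,0,0,0.12,0,0,0,0,0.12],
)

```text
t: 10.77
ee_pos: [512.2, 66.3, 205.3]
tcp_rot: [0.414, 1.602, -0.344]
wrist_force: [0.8, 0.4, 0.4]
width: 1.0
```

```bash
python3 st.py
```

```text
t 10.77 [512.2  66.3 205.3] a 1.09 tilt [-0.052  0.057 -0.997] w 85.0 F [0.8 0.4 0.4] 1.378
```

send_rows(
  motion=[0,0,0,0,0.12,0,0,0,0,0.12,0,0,0,0,0.12,0,0,0,0,0.12,0,0,0,0,0.12,0,0,0,0,0.12,0,0,0,0,0.1,0,0,0,40,0,0,0,0,40,0,0,0,0,0,0],
)

```text
t: 11.6
ee_pos: [515.1, 66.4, 292.7]
tcp_rot: [-0.295, 1.625, 0.318]
wrist_force: [2.4, -0.0, 0.4]
width: 1.002
```

```bash
python3 st.py
```

```text
t 11.6 [515.1  66.4 292.7] a 1.957 tilt [-0.076 -0.    -0.997] w 85.2 F [ 2.4 -0.   0.4] 0.078
```

send_rows(
  motion=[0,0,0,-40,0,0,0,0,-40,0,0,0,0,0,0,0,0,0,40,0,0,0,0,40,0,0,0,0,0,0,0,0,0,-40,0,0,0,0,-40,0,0,0,0,0,0],
)

```text
t: 12.35
ee_pos: [522.4, 66.8, 230.4]
tcp_rot: [-0.296, 1.604, 0.315]
wrist_force: [-2.2, -0.3, -0.7]
width: 1.0
```

```bash
python3 st.py
```

```text
t 12.35 [522.4  66.8 230.4] a 1.957 tilt [-0.055  0.001 -0.998] w 85.0 F [-2.2 -0.3 -0.7] 0.151
```

send_rows(
  motion=[0,-5,0,40,0,0,0,0,40,0,0,0,0,0,0,0,-5,0,-40,0,0,0,0,-40,0,0,0,0,0,0,0,-5,0,40,0,0,0,0,40,0,0,0,0,0,0],
)

```text
t: 13.1
ee_pos: [508.3, 66.9, 338.0]
tcp_rot: [-0.296, 1.601, 0.315]
wrist_force: [0.8, 1.0, 0.6]
width: 1.005
```

send_rows(
  motion=[0,-5,0,-40,0,0,0,0,-40,0,0,0,0,0,0,0,-5,0,40,0,0,0,0,40,0,0,0,0,0,0,0,-5,0,-40,0,0,0,0,-40,0,0,0,0,0,0],
)

```text
t: 13.85
ee_pos: [500.6, 67.4, 297.2]
tcp_rot: [-0.298, 1.573, 0.311]
wrist_force: [-1.3, 0.2, -2.5]
width: 1.001
```

```bash
python3 st.py
```

```text
t 13.85 [500.6  67.4 297.2] a 1.957 tilt [-0.025  0.004 -1.   ] w 85.0 F [-1.3  0.2 -2.5] 0.196
```

send_rows(
  motion=[0,0,0,-40,-0.07,0,0,0,-40,-0.07,0,0,0,0,-0.07,0,0,1,-30,0,0,0,1,-30,0,0,0,0,0,0],
)

```text
t: 14.35
ee_pos: [511.0, 70.3, 176.3]
tcp_rot: [-0.124, 1.575, 0.138]
wrist_force: [-1.3, -0.5, -0.6]
width: 0.997
```

```bash
python3 st.py
```

```text
t 14.35 [511.   70.3 176.3] a 1.737 tilt [-0.009  0.008 -1.   ] w 84.7 F [-1.3 -0.5 -0.6] 0.169
```

send_rows(
  motion=[0,-2,0,-11,0,0,-2,0,-11,0,0,-2,0,-11,0,0,-1,0,-11,0,0,-1,0,-11,0,0,-1,0,-11,0,0,0,0,-11,0,0,0,0,-10,0,0,0,0,-8,0,0,0,0,-5,0],
)

```text
t: 15.18
ee_pos: [510.1, 70.9, 84.4]
tcp_rot: [-0.125, 1.56, 0.139]
wrist_force: [0.1, -0.3, 0.4]
width: 1.001
```

```bash
python3 st.py
```

```text
t 15.18 [510.1  70.9  84.4] a 1.739 tilt [ 0.006  0.009 -1.   ] w 85.1 F [ 0.1 -0.3  0.4] 0.136
```

send_rows(
  motion=[0,-3,0,-8,0,0,-3,0,-8,0,0,-2,-1,-8,0,0,-2,0,-8,0,0,-1,0,-6,0,0,0,0,0,0],
)

```text
t: 15.68
ee_pos: [497.7, 69.7, 42.4]
tcp_rot: [-0.125, 1.561, 0.139]
wrist_force: [-1.0, -0.6, -0.3]
width: 1.003
```

```bash
python3 st.py
```

```text
t 15.68 [497.7  69.7  42.4] a 1.739 tilt [ 0.005  0.009 -1.   ] w 85.3 F [-1.  -0.6 -0.3] 0.005
```

send_rows(
  motion=[0,4,0,0,0,0,0,0,0,0,60,0,0,0,0,100,0,0,0,0,140,0,0,0,0,255,0,0,0,0,255,0,0,0,0,255,0,0,0,0],
)

```text
t: 16.35
ee_pos: [503.2, 69.7, 43.5]
tcp_rot: [-0.125, 1.559, 0.139]
wrist_force: [-0.7, -0.5, -2.2]
width: 0.429
```

```bash
python3 st.py; python3 - <<'E'
from cell import optics
import cv2
im,d=optics.get_image('wrist'); cv2.imwrite('pics/g1.png',im[:,:,::-1])
E
```

```text
t 16.35 [503.2  69.7  43.5] a 1.739 tilt [ 0.007  0.009 -1.   ] w 36.5 F [-0.7 -0.5 -2.2] 0.005
```

View pics/g1.png

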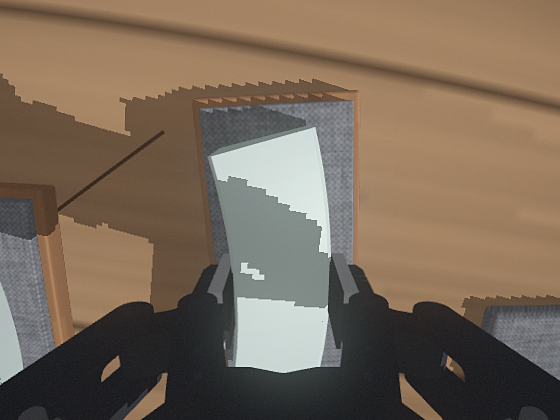

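send_rows(
  motion=[255,0,0,6,0,255,0,0,10,0,255,0,0,12,0,255,3,6,12,0,255,9,18,5,0,255,9,18,0,0,255,9,18,0,0,255,9,18,0,0,255,9,18,0,0,255,9,18,0,0],
)

```text
t: 17.23
ee_pos: [559.5, 185.4, 98.2]
tcp_rot: [-0.121, 1.56, 0.135]
wrist_force: [-0.0, -0.7, -2.8]
width: 0.433
```

```bash
python3 st.py
```

```text
t 17.23 [559.5 185.4  98.2] a 1.734 tilt [ 0.006  0.009 -1.   ] w 36.8 F [-0.  -0.7 -2.8] 0.417
```

send_rows(
  motion=[255,8,14,0,0,255,8,14,0,0,255,6,10,0,0,255,3,5,0,0,255,0,0,0,0,255,0,0,0,0],
)

```text
t: 17.73
ee_pos: [586.9, 234.2, 102.7]
tcp_rot: [-0.123, 1.557, 0.138]
wrist_force: [-0.2, -0.8, -2.9]
width: 0.433
```

```bash
python3 st.py
```

```text
t 17.73 [586.9 234.2 102.7] a 1.737 tilt [ 0.009  0.011 -1.   ] w 36.8 F [-0.2 -0.8 -2.9] 0.005
```

send_rows(
  motion=[255,0,0,-8,0,255,0,1,-9,0,255,0,1,-9,0,255,0,0,-9,0,255,0,0,-9,0,255,0,0,-7,0,255,0,0,-4,0,255,0,0,0,0,255,0,0,0,0],
)

```text
t: 18.48
ee_pos: [583.7, 232.3, 39.6]
tcp_rot: [-0.122, 1.563, 0.135]
wrist_force: [0.5, -0.1, -2.9]
width: 0.434
```

```bash
python3 st.py
```

```text
t 18.48 [583.7 232.3  39.6] a 1.735 tilt [ 0.004  0.008 -1.   ] w 36.9 F [ 0.5 -0.1 -2.9] 0.013
```

send_rows(
  motion=[255,0,0,-1,0,255,0,0,-1,0,255,0,0,0,0],
)

```text
t: 18.73
ee_pos: [584.1, 232.5, 38.1]
tcp_rot: [-0.122, 1.562, 0.135]
wrist_force: [0.6, 0.4, -2.4]
width: 0.431
```

```bash
python3 st.py
```

```text
t 18.73 [584.1 232.5  38.1] a 1.735 tilt [ 0.004  0.009 -1.   ] w 36.6 F [ 0.6  0.4 -2.4] 0.007
```

send_rows(
  motion=[255,0,0,-1,0,255,0,0,-1,0,255,0,0,0,0],
)

```text
t: 18.98
ee_pos: [584.6, 232.7, 37.7]
tcp_rot: [-0.122, 1.56, 0.135]
wrist_force: [0.5, -0.2, -2.8]
width: 0.429
```

```bash
python3 st.py
```

```text
t 18.98 [584.6 232.7  37.7] a 1.735 tilt [ 0.006  0.009 -1.   ] w 36.4 F [ 0.5 -0.2 -2.8] 0.009
```

send_rows(
  motion=[255,-1,0,-2,0,255,-1,0,-2,0],
)

```text
t: 19.15
ee_pos: [584.6, 232.8, 37.2]
tcp_rot: [-0.121, 1.556, 0.136]
wrist_force: [-8.9, -10.1, 44.8]
width: 0.435
```

```bash
python3 st.py
```

```text
t 19.15 [584.6 232.8  37.2] a 1.735 tilt [ 0.01  0.01 -1.  ] w 37.0 F [ -8.9 -10.1  44.8] 0.043
```

send_rows(
  motion=[255,0,0,0.3,0,200,0,0,0,0,100,0,0,0,0,50,0,0,0,0,0,0,0,0,0,0,0,0,0,0],
)

```text
t: 19.65
ee_pos: [585.9, 233.2, 39.1]
tcp_rot: [-0.121, 1.552, 0.137]
wrist_force: [0.5, 0.5, -0.2]
width: 0.969
```

```bash
python3 st.py
```

```text
t 19.65 [585.9 233.2  39.1] a 1.735 tilt [ 0.014  0.011 -1.   ] w 82.3 F [ 0.5  0.5 -0.2] 0.003
```

send_rows(
  motion=[0,0,0,8,0,0,0,0,12,0,0,0,0,12,0,0,0,0,12,0,0,0,-10,12,0,0,-2,-25,12,0,0,-4,-38,10,-0.02,0,-4,-40,8,-0.02,0,-5,-40,8,-0.02,0,-5,-40,0,-0.02],
)

```text
t: 20.48
ee_pos: [566.7, 39.3, 147.3]
tcp_rot: [-0.064, 1.545, 0.08]
wrist_force: [2.6, -0.6, 0.2]
width: 1.001
```

send_rows(
  motion=[0,-5,-40,0,-0.02,0,-5,-40,0,-0.02,0,-5,-40,0,-0.02,0,-5,-40,0,-0.02,0,-5,-40,0,0,0,-4,-32,0,0,0,-2,-15,0,0,0,0,0,0,0,0,0,0,0,0],
)

```text
t: 21.23
ee_pos: [530.6, -227.7, 161.7]
tcp_rot: [0.003, 1.531, 0.001]
wrist_force: [-0.3, 1.3, 0.2]
width: 1.002
```

```bash
python3 st.py
```

```text
t 21.23 [ 530.6 -227.7  161.7] a 1.57 tilt [ 0.04   0.002 -0.999] w 85.2 F [-0.3  1.3  0.2] 0.041
```

```bash
python3 - <<'E'
from meas import *
o=run('w6',{'glass_long':(521,-253.5,1.574)},{})
E
python3 st.py
```

```text
t 21.2333 ee [ 530.6 -227.7  161.7] vel 0.041
glass_long 9836 [ 528.11  -253.819    1.545] err 0.095
t 21.28 [ 530.9 -227.3  161.7] a 1.57 tilt [ 0.04   0.002 -0.999] w 85.2 F [-0.1 -0.2  0.7] 0.033
```

View pics/w6v.png

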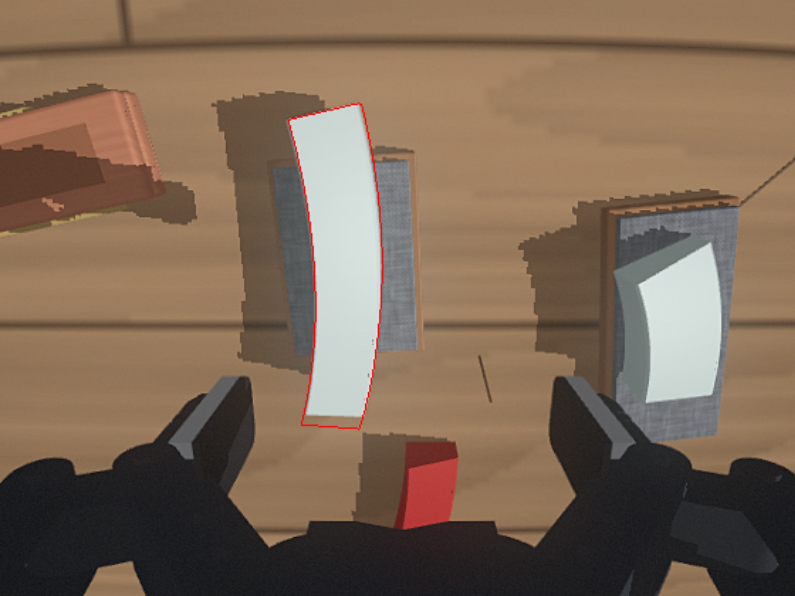

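```bash
sed -i 's#np.arcsin(L/2/(r))#np.arcsin(L/2/(r+W/2))#' h.py; python3 - <<'E'
from meas import *
o=run('w7',{'glass_long':(521,-253.5,1.574)},{'rest_short':Q['rest_short'],'rest_middle':Q['rest_middle']})
E
python3 st.py
```

```text
t 21.2833 ee [ 530.9 -227.3  161.7] vel 0.0331
glass_long 9857 [ 524.396 -253.727    1.558] err 0.054
rest_short [ 521.876 -255.698   -1.515] err 0.101
rest_middle [584.669 -69.517  -1.465] err 0.986
t 21.53 [ 531.3 -225.2  160.6] a 1.573 tilt [ 0.039  0.003 -0.999] w 85.0 F [-0.   0.  -0.4] 0.003
```

View pics/w7v.png

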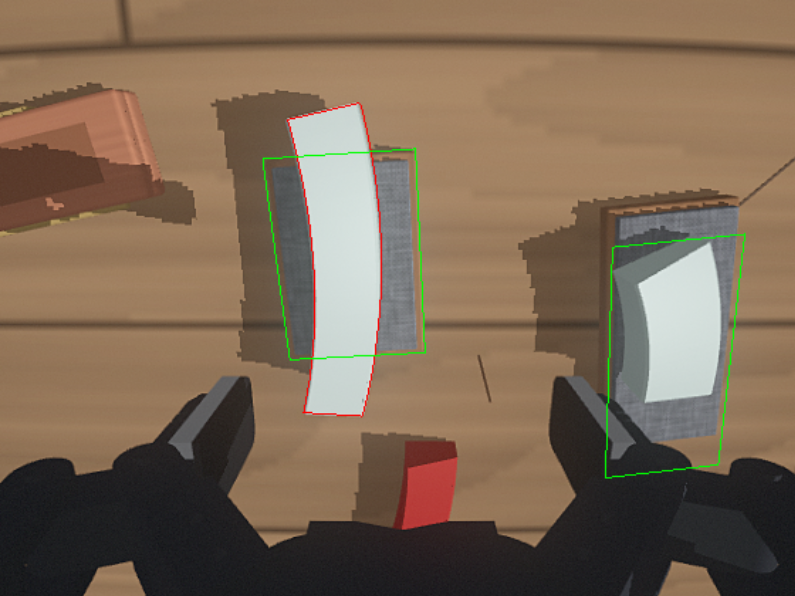

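send_rows(
  motion=[0,-3,-10,-5,-0.01,0,-3,-10,-10,0,0,-2,-8,-11,0,0,-1,0,-11,0,0,-1,0,-11,0,0,-1,0,-11,0,0,-1,0,-11,0,0,-1,0,-9,0,0,0,0,-6,0,0,0,0,0,0],
)

```text
t: 22.37
ee_pos: [514.4, -257.1, 63.2]
tcp_rot: [0.009, 1.536, -0.001]
wrist_force: [0.4, 0.6, -0.3]
width: 0.997
```

```bash
python3 st.py
```

```text
t 22.37 [ 514.4 -257.1   63.2] a 1.564 tilt [ 0.034  0.004 -0.999] w 84.8 F [ 0.4  0.6 -0.3] 0.011
```

send_rows(
  motion=[0,3,1,-6,0,0,4,1,-6,0,0,2,1,-6,0,0,1,0,-4,0,0,0,0,0,0,0,0,0,0,0],
)

```text
t: 22.87
ee_pos: [526.3, -254.3, 39.0]
tcp_rot: [0.008, 1.535, -0.002]
wrist_force: [-0.1, 0.5, 0.5]
width: 1.002
```

```bash
python3 st.py
```

```text
t 22.87 [ 526.3 -254.3   39. ] a 1.565 tilt [ 0.035  0.004 -0.999] w 85.1 F [-0.1  0.5  0.5] 0.009
```

send_rows(
  motion=[0,-2,0,3,0,0,0,0,0,0,60,0,0,0,0,100,0,0,0,0,140,0,0,0,0,255,0,0,0,0,255,0,0,0,0,255,0,0,0,0],
)

```text
t: 23.53
ee_pos: [524.5, -254.7, 44.3]
tcp_rot: [0.007, 1.533, -0.002]
wrist_force: [-0.0, -0.7, -3.2]
width: 0.362
```

```bash
python3 st.py
```

```text
t 23.53 [ 524.5 -254.7   44.3] a 1.565 tilt [ 0.037  0.003 -0.999] w 30.8 F [-0.  -0.7 -3.2] 0.004
```

send_rows(
  motion=[255,0,0,5,0,255,0,0,9,0,255,0,0,12,0,255,0,0,12,0,255,0,0,12,0,255,0,0,12,0,255,0,6,6,0,255,0,12,2,0,255,0,18,0,0,255,0,20,0,0.015],
)

```text
t: 24.37
ee_pos: [524.2, -198.1, 123.4]
tcp_rot: [-0.002, 1.531, 0.005]
wrist_force: [0.2, 1.3, -3.4]
width: 0.363
```

```bash
python3 st.py; python3 - <<'E'
from cell import optics
import cv2
im,d=optics.get_image('wrist'); cv2.imwrite('pics/g2.png',im[:,:,::-1])
E
```

```text
t 24.37 [ 524.2 -198.1  123.4] a 1.576 tilt [ 0.04   0.002 -0.999] w 30.8 F [ 0.2  1.3 -3.4] 0.412
```

View pics/g2.png

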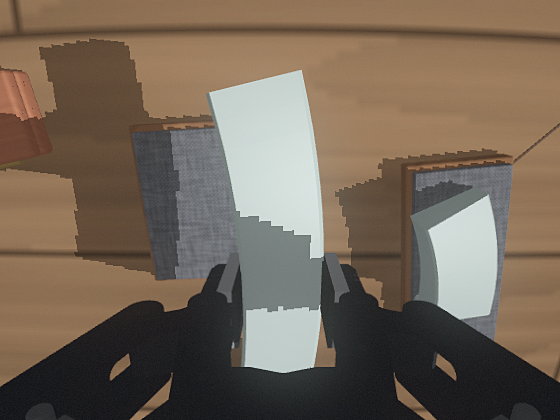

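send_rows(
  motion=[255,0,20,0,0.015,255,0,20,0,0.02,255,0,20,0,0.02,255,0,20,0,0.02,255,0,20,0,0.02,255,0,20,0,0.02,255,0,20,0,0.02,255,0,20,0,0.02,255,0,20,0,0.02,255,0,20,0,0.02],
)

```text
t: 25.25
ee_pos: [517.3, 21.8, 123.2]
tcp_rot: [-0.159, 1.531, 0.173]
wrist_force: [0.6, 0.8, -3.1]
width: 0.357
```

```bash
python3 st.py
```

```text
t 25.25 [517.3  21.8 123.2] a 1.783 tilt [ 0.033  0.012 -0.999] w 30.3 F [ 0.6  0.8 -3.1] 0.509
```

send_rows(
  motion=[255,1,16,0,0,255,1,12,0,0,255,0,8,0,0,255,0,3,0,0,255,0,0,0,0,255,0,0,0,0],
)

```text
t: 25.75
ee_pos: [515.3, 69.4, 123.0]
tcp_rot: [-0.165, 1.533, 0.179]
wrist_force: [0.2, 0.3, -3.1]
width: 0.362
```

```bash
python3 st.py; python3 - <<'E'
from meas import *
import meas
im,d=optics.get_image('wrist'); cv2.imwrite('pics/g3.png',im[:,:,::-1])
o=run('t8',{},{'rest_long':(521.5,73,-1.352)},cam='top')
E
```

```text
t 25.75 [515.3  69.4 123. ] a 1.791 tilt [ 0.03   0.013 -0.999] w 30.8 F [ 0.2  0.3 -3.1] 0.005
t 25.8 ee [515.3  69.3 123. ] vel 0.0104
rest_long [551.907  67.889  -1.382] err 2.921
```

View pics/g3.png

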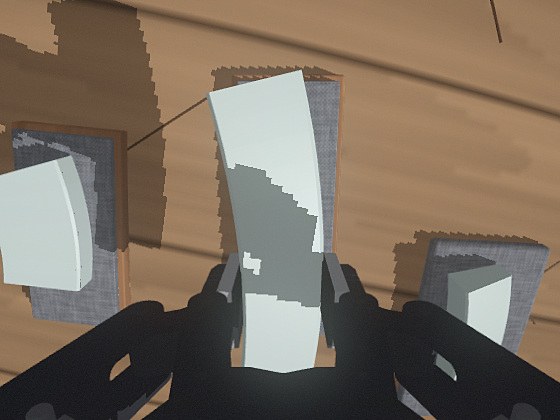

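send_rows(
  motion=[255,1,1,-6,0,255,1,1,-9,0,255,1,1,-9,0,255,1,0,-9,0,255,1,0,-9,0,255,0,0,-9,0,255,0,0,-8,0,255,0,0,-5,0,255,0,0,0,0,255,0,0,0,0],
)

```text
t: 26.88
ee_pos: [520.2, 71.2, 50.0]
tcp_rot: [-0.162, 1.536, 0.177]
wrist_force: [-0.1, 1.1, -2.5]
width: 0.362
```

```bash
python3 st.py
```

```text
t 26.88 [520.2  71.2  50. ] a 1.788 tilt [ 0.027  0.012 -1.   ] w 30.8 F [-0.1  1.1 -2.5] 0.016
```

send_rows(
  motion=[255,1,1,-2,0,255,1,1,-2,0,255,0,0,0,0],
)

```text
t: 27.13
ee_pos: [522.8, 73.4, 46.3]
tcp_rot: [-0.162, 1.535, 0.177]
wrist_force: [0.4, -0.4, -3.8]
width: 0.356
```

```bash
python3 st.py; python3 - <<'E'
from meas import *
im,d=optics.get_image('wrist'); cv2.imwrite('pics/g4.png',im[:,:,::-1]); ci=optics.camera_info('wrist')
s=readout.read_state(); p=(s['ee_pos'][0],s['ee_pos'][1],1.788)
vis=im.copy()
for q,pp,c in ((boxq(188,70,0,18),(521.5,73,-1.352),(0,255,0)),(quads('glass_long',20)[:1]+quads('glass_long',20)[2:3],p,(255,0,0))):
    r=(render(ci,q,pp)>.5).astype(np.uint8); cs,_=cv2.findContours(r,cv2.RETR_EXTERNAL,2); cv2.drawContours(vis,cs,-1,c,1)
cv2.imwrite('pics/g4v.png',cv2.resize(vis,None,fx=1.42,fy=1.42)[:,:,::-1])
E
```

```text
t 27.13 [522.8  73.4  46.3] a 1.788 tilt [ 0.028  0.013 -1.   ] w 30.3 F [ 0.4 -0.4 -3.8] 0.008
```

View pics/g4v.png

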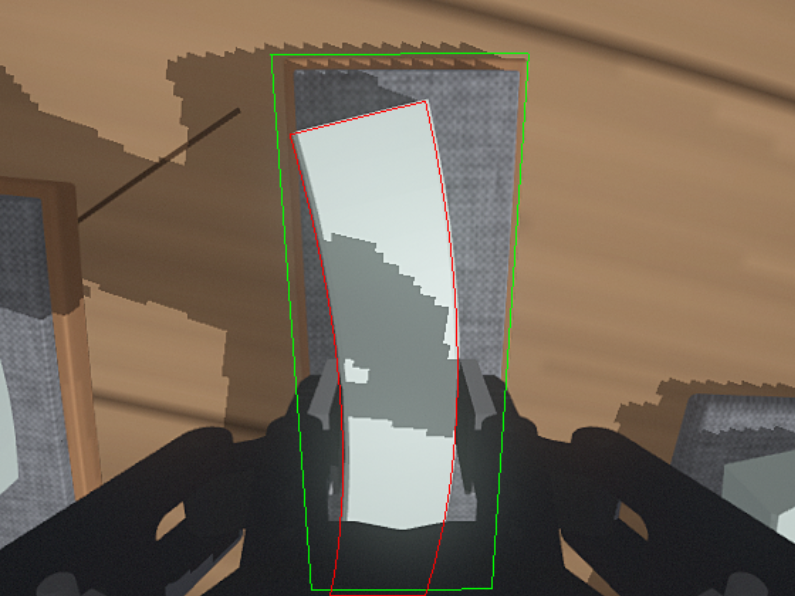

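send_rows(
  motion=[255,-1,0.5,-2,0,255,0,0,-1.5,0],
)

```text
t: 27.35
ee_pos: [522.2, 73.9, 43.9]
tcp_rot: [-0.162, 1.533, 0.177]
wrist_force: [-14.2, -2.5, 52.1]
width: 0.363
```

```bash
python3 st.py
```

```text
t 27.35 [522.2  73.9  43.9] a 1.788 tilt [ 0.03   0.013 -0.999] w 30.9 F [-14.2  -2.5  52.1] 0.006
```

send_rows(
  motion=[255,0,0,0.3,0,200,0,0,0,0,100,0,0,0,0,50,0,0,0,0,0,0,0,0,0,0,0,0,0,0],
)

```text
t: 27.85
ee_pos: [522.8, 74.1, 45.3]
tcp_rot: [-0.162, 1.531, 0.177]
wrist_force: [-0.6, -0.2, -0.1]
width: 0.91
```

```bash
python3 st.py
```

```text
t 27.85 [522.8  74.1  45.3] a 1.788 tilt [ 0.032  0.013 -0.999] w 77.3 F [-0.6 -0.2 -0.1] 0.001
```

send_rows(
  motion=[0,0,0,8,0,0,0,0,12,0,0,0,0,12,0,0,0,0,12,0,0,0,-3,12,0,0,1,-12,12,0,0,2,-18,12,0,0,2,-20,8,0,0,2,-20,6,0,0,2,-20,4,0],
)

```text
t: 28.68
ee_pos: [530.5, -19.1, 151.8]
tcp_rot: [-0.167, 1.531, 0.181]
wrist_force: [0.2, 0.4, -1.1]
width: 1.003
```

send_rows(
  motion=[0,2,-16,0,0,0,2,-12,0,0,0,0,-6,0,0,0,0,-2,0,0,0,0,0,0,0,0,0,0,0,0],
)

```text
t: 29.18
ee_pos: [535.4, -59.8, 155.2]
tcp_rot: [-0.165, 1.528, 0.177]
wrist_force: [-0.6, -0.3, 0.1]
width: 0.998
```

```bash
python3 st.py; python3 - <<'E'
from meas import *
o=run('w9',{'glass_short':(551,-79,1.794),'glass_long':(522,74,1.788)},{'rest_short':(523,-253.5,-1.51),'rest_middle':(564.5,-71,-1.463),'rest_long':(521.5,73.5,-1.352)})
E
```

```text
t 29.18 [535.4 -59.8 155.2] a 1.79 tilt [ 0.035  0.012 -0.999] w 84.9 F [-0.6 -0.3  0.1] 0.005
t 29.1833 ee [535.4 -59.8 155.2] vel 0.0053
glass_short 6819 [554.2   -78.861   1.779] err 0.046
glass_long 5992 [521.995  75.037   1.79 ] err 0.312
rest_short [ 522.251 -247.929   -1.526] err 0.029
rest_middle [563.985 -72.781  -1.466] err 0.11
rest_long [521.655  71.216  -1.33 ] err 0.71
```

View pics/w9v.png

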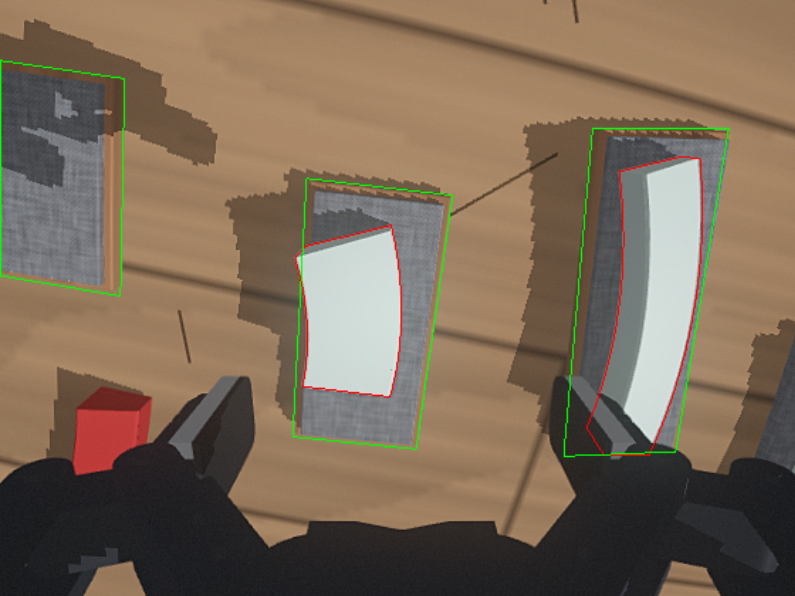

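send_rows(
  motion=[0,3,-7,-5,-0.01,0,4,-7,-10,0,0,3,-4,-11,0,0,2,0,-11,0,0,1,0,-11,0,0,1,0,-11,0,0,0,0,-11,0,0,0,0,-9,0,0,0,0,-6,0,0,0,0,0,0],
)

```text
t: 30.27
ee_pos: [550.1, -80.0, 57.4]
tcp_rot: [-0.156, 1.532, 0.17]
wrist_force: [0.1, -0.6, -0.1]
width: 1.001
```

```bash
python3 st.py
```

```text
t 30.27 [550.1 -80.   57.4] a 1.779 tilt [ 0.031  0.012 -0.999] w 85.1 F [ 0.1 -0.6 -0.1] 0.012
```

send_rows(
  motion=[0,2,0,-5,0,0,2,0,-5,0,0,0,0,-5,0,0,0,0,0,0,0,0,0,0,0],
)

```text
t: 30.68
ee_pos: [555.0, -80.1, 40.9]
tcp_rot: [-0.156, 1.532, 0.169]
wrist_force: [-0.2, -0.8, 1.2]
width: 0.998
```

```bash
python3 st.py
```

```text
t 30.68 [555.  -80.1  40.9] a 1.779 tilt [ 0.031  0.012 -0.999] w 84.9 F [-0.2 -0.8  1.2] 0.007
```

send_rows(
  motion=[0,-1,0.5,0,0,60,0,0,0,0,100,0,0,0,0,140,0,0,0,0,255,0,0,0,0,255,0,0,0,0,255,0,0,0,0],
)

```text
t: 31.27
ee_pos: [554.5, -79.6, 42.9]
tcp_rot: [-0.156, 1.53, 0.169]
wrist_force: [-0.4, -0.8, -2.0]
width: 0.525
```

```bash
python3 st.py
```

```text
t 31.27 [554.5 -79.6  42.9] a 1.779 tilt [ 0.034  0.012 -0.999] w 44.7 F [-0.4 -0.8 -2. ] 0.002
```

send_rows(
  motion=[255,0,0,5,0,255,0,0,9,0,255,0,0,12,0,255,0,0,12,0,255,-1,-6,8,-0.01,255,-2,-12,2,-0.02,255,-3,-18,0,-0.02,255,-3,-20,0,-0.02,255,-4,-20,0,-0.02,255,-4,-20,0,-0.02],
)

```text
t: 32.1
ee_pos: [536.2, -179.5, 96.7]
tcp_rot: [-0.069, 1.533, 0.077]
wrist_force: [1.0, -0.2, -1.6]
width: 0.525
```

```bash
python3 st.py
```

```text
t 32.1 [ 536.2 -179.5   96.7] a 1.664 tilt [ 0.036  0.007 -0.999] w 44.6 F [ 1.  -0.2 -1.6] 0.468
```

send_rows(
  motion=[255,-3,-18,0,-0.02,255,-3,-18,0,-0.01,255,-2,-12,0,0,255,-1,-7,0,0,255,0,-3,0,0,255,0,0,0,0],
)

```text
t: 32.6
ee_pos: [523.8, -248.3, 97.0]
tcp_rot: [-0.037, 1.534, 0.043]
wrist_force: [-0.6, -1.0, -1.8]
width: 0.524
```

```bash
python3 st.py; python3 - <<'E'
from meas import *
im,d=optics.get_image('wrist'); cv2.imwrite('pics/g5.png',im[:,:,::-1]); ci=optics.camera_info('wrist')
vis=im.copy()
for q,pp,c in ((boxq(112,78,0,18),(522.3,-253.5,-1.514),(0,255,0)),):
    r=(render(ci,q,pp)>.5).astype(np.uint8); cs,_=cv2.findContours(r,cv2.RETR_EXTERNAL,2); cv2.drawContours(vis,cs,-1,c,1)
cv2.imwrite('pics/g5v.png',cv2.resize(vis,None,fx=1.42,fy=1.42)[:,:,::-1])
E
```

```text
t 32.6 [ 523.8 -248.3   97. ] a 1.621 tilt [ 0.037  0.005 -0.999] w 44.5 F [-0.6 -1.  -1.8] 0.009
```

View pics/g5v.png

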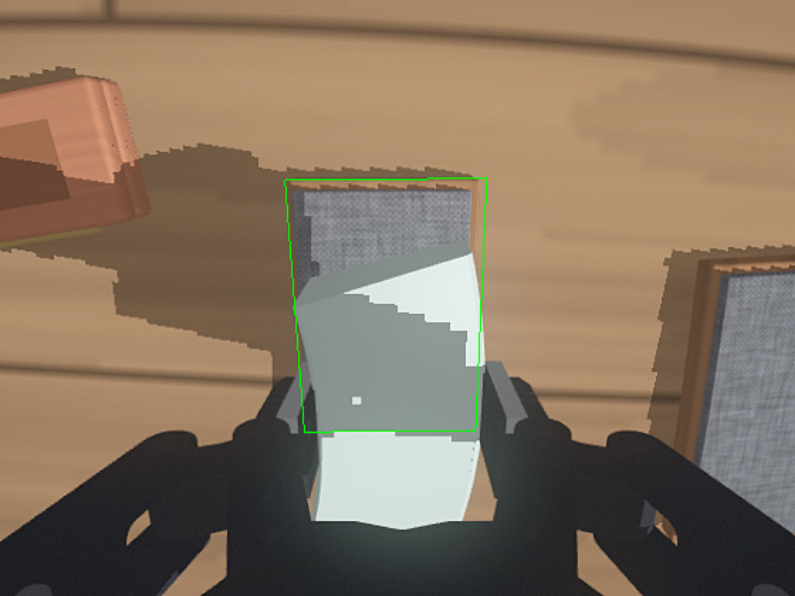

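send_rows(
  motion=[255,0,-1,-6,0.007,255,0,-1,-9,0,255,0,-1,-9,0,255,0,0,-9,0,255,0,0,-7,0,255,0,0,-4,0,255,0,0,0,0,255,0,0,0,0],
)

```text
t: 33.32
ee_pos: [523.4, -246.9, 46.4]
tcp_rot: [-0.044, 1.537, 0.054]
wrist_force: [0.0, -0.1, -1.2]
width: 0.522
```

```bash
python3 st.py
```

```text
t 33.32 [ 523.4 -246.9   46.4] a 1.634 tilt [ 0.033  0.007 -0.999] w 44.4 F [ 0.  -0.1 -1.2] 0.016
```

send_rows(
  motion=[255,-1,-3,0.3,0,255,0,-3,0.3,0,255,0,-1,0,0,255,0,0,0,0],
)

```text
t: 33.65
ee_pos: [522.8, -254.8, 47.8]
tcp_rot: [-0.045, 1.536, 0.054]
wrist_force: [0.0, -0.9, -1.3]
width: 0.53
```

```bash
python3 st.py; python3 - <<'E'
from meas import *
im,d=optics.get_image('wrist'); cv2.imwrite('pics/g6.png',im[:,:,::-1]); ci=optics.camera_info('wrist')
s=readout.read_state(); p=(s['ee_pos'][0],s['ee_pos'][1],1.634)
vis=im.copy()
for q,pp,c in ((boxq(112,78,0,18),(522.3,-253.5,-1.514),(0,255,0)),(quads('glass_short',21)[:1]+quads('glass_short',21)[2:3],p,(255,0,0))):
    r=(render(ci,q,pp)>.5).astype(np.uint8); cs,_=cv2.findContours(r,cv2.RETR_EXTERNAL,2); cv2.drawContours(vis,cs,-1,c,1)
cv2.imwrite('pics/g6v.png',cv2.resize(vis,None,fx=1.42,fy=1.42)[:,:,::-1])
E
```

```text
t 33.65 [ 522.8 -254.8   47.8] a 1.634 tilt [ 0.034  0.007 -0.999] w 45.1 F [ 0.  -0.9 -1.3] 0.006
```

View pics/g6v.png

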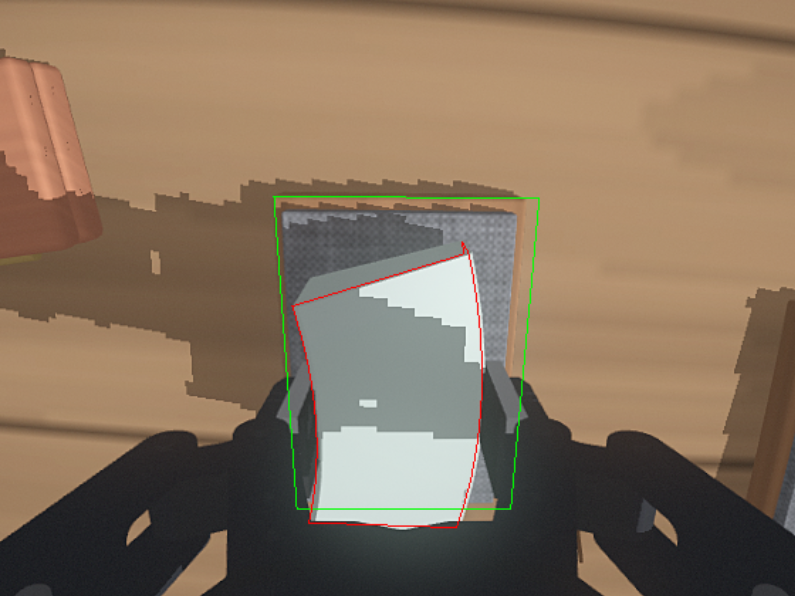

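send_rows(
  motion=[255,1,0,-2,0,255,0,0,-1.5,0,255,0,0,0,0],
)

```text
t: 33.95
ee_pos: [524.3, -255.2, 44.7]
tcp_rot: [-0.045, 1.534, 0.053]
wrist_force: [-0.5, 0.1, -2.8]
width: 0.524
```

```bash
python3 st.py
```

```text
t 33.95 [ 524.3 -255.2   44.7] a 1.634 tilt [ 0.036  0.006 -0.999] w 44.5 F [-0.5  0.1 -2.8] 0.003
```

send_rows(
  motion=[255,0,0,-1.2,0,255,0,0,-1.2,0],
)

```text
t: 34.12
ee_pos: [524.4, -255.2, 42.3]
tcp_rot: [-0.046, 1.534, 0.053]
wrist_force: [-7.6, 0.5, 30.0]
width: 0.524
```

```bash
python3 st.py
```

```text
t 34.12 [ 524.4 -255.2   42.3] a 1.634 tilt [ 0.036  0.006 -0.999] w 44.5 F [-7.6  0.5 30. ] 0.015
```

Contact is made, so I'll release. Then I'll raise the arm and head for the mat at moderate speed.

send_rows(
  motion=[255,0,0,0.3,0,200,0,0,0,0,100,0,0,0,0,50,0,0,0,0,0,0,0,0,0,0,0,0,0,0],
)

```text
t: 34.62
ee_pos: [524.6, -255.1, 42.6]
tcp_rot: [-0.046, 1.534, 0.053]
wrist_force: [-0.3, 1.1, 0.2]
width: 0.986
```

send_rows(
  motion=[0,0,0,8,0,0,0,0,12,0,0,0,0,12,0,0,0,0,12,0,0,0,3,12,0,0,1,12,12,0,0,2,18,12,0,0,2,22,8,0,0,2,22,4,0,0,2,22,0,0],
)

```text
t: 35.45
ee_pos: [534.1, -154.2, 147.9]
tcp_rot: [-0.043, 1.529, 0.047]
wrist_force: [0.5, -0.2, -0.2]
width: 1.001
```

```bash
python3 st.py
```

```text
t 35.45 [ 534.1 -154.2  147.9] a 1.628 tilt [ 0.041  0.003 -0.999] w 85.1 F [ 0.5 -0.2 -0.2] 0.518
```

send_rows(
  motion=[0,2,25,0,0.01,0,2,25,0,0.01,0,2,25,0,0.01,0,2,25,0,0.01,0,2,25,0,0.01,0,2,25,0,0.01,0,2,25,0,0.01,0,2,25,0,0.01,0,2,25,0,0.01,0,2,25,0,0.01],
)

```text
t: 36.28
ee_pos: [552.1, 114.3, 160.8]
tcp_rot: [-0.123, 1.516, 0.129]
wrist_force: [0.3, -0.1, 0.1]
width: 1.0
```

send_rows(
  motion=[0,4,25,0,0,0,4,25,0,0,0,4,20,0,0,0,3,14,0,0,0,2,8,0,0,0,0,3,0,0,0,0,0,0,0,0,0,0,0,0],
)

```text
t: 36.95
ee_pos: [565.8, 223.1, 168.8]
tcp_rot: [-0.127, 1.511, 0.136]
wrist_force: [0.1, -0.1, 1.4]
width: 1.003
```

```bash
python3 st.py; python3 - <<'E'
from meas import *
o=run('w10',{'glass_middle':(584,232,1.735)},{},zb={'glass_middle':12})
E
```

```text
t 36.95 [565.8 223.1 168.8] a 1.74 tilt [ 0.055  0.01  -0.998] w 85.2 F [ 0.1 -0.1  1.4] 0.011
t 36.95 ee [565.8 223.1 168.8] vel 0.011
glass_middle 6916 [586.076 233.433   1.738] err 0.06
```

View pics/w10v.png

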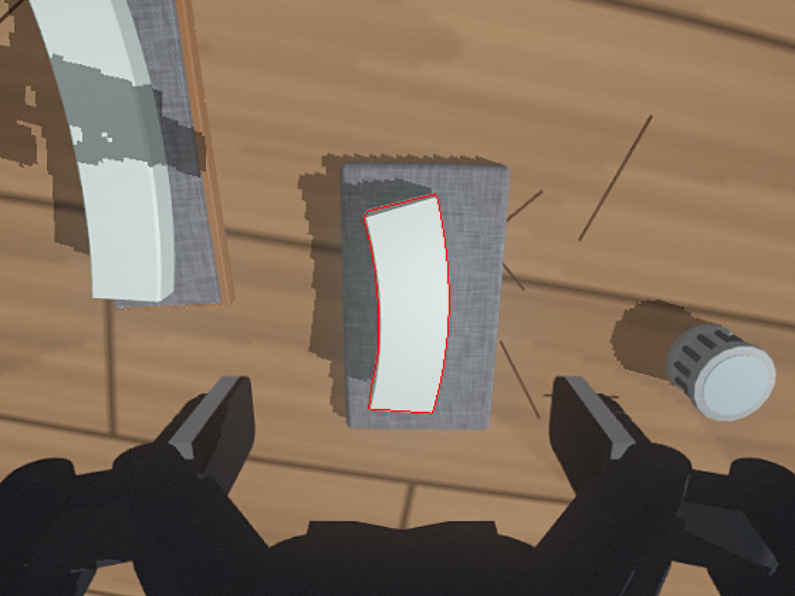

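send_rows(
  motion=[0,4,3,-6,0,0,4,3,-11,0,0,3,3,-11,0,0,3,1,-11,0,0,2,1,-11,0,0,1,0,-11,0,0,1,0,-11,0,0,1,0,-10,0,0,0,0,-7,0,0,0,0,0,0],
)

```text
t: 37.83
ee_pos: [585.3, 230.8, 67.4]
tcp_rot: [-0.125, 1.516, 0.131]
wrist_force: [-0.6, -0.5, -0.1]
width: 1.0
```

```bash
python3 st.py
```

```text
t 37.83 [585.3 230.8  67.4] a 1.735 tilt [ 0.051  0.008 -0.999] w 85.0 F [-0.6 -0.5 -0.1] 0.006
```

send_rows(
  motion=[0,1,1,-7,0,0,1,1,-8,0,0,0,1,-7,0,0,0,0,-4,0,0,0,0,0,0,0,0,0,0,0],
)

```text
t: 38.33
ee_pos: [587.8, 234.4, 39.0]
tcp_rot: [-0.125, 1.515, 0.131]
wrist_force: [0.1, -0.1, 0.3]
width: 1.001
```

```bash
python3 st.py
```

```text
t 38.33 [587.8 234.4  39. ] a 1.735 tilt [ 0.051  0.008 -0.999] w 85.1 F [ 0.1 -0.1  0.3] 0.008
```

send_rows(
  motion=[0,-2,-1,-3,0,0,0,0,0,0,60,0,0,0,0,100,0,0,0,0,140,0,0,0,0,255,0,0,0,0,255,0,0,0,0,255,0,0,0,0],
)

```text
t: 39.0
ee_pos: [586.2, 233.4, 37.6]
tcp_rot: [-0.125, 1.513, 0.132]
wrist_force: [-0.1, 0.3, -2.7]
width: 0.433
```

```bash
python3 st.py
```

```text
t 39.0 [586.2 233.4  37.6] a 1.735 tilt [ 0.053  0.009 -0.999] w 36.8 F [-0.1  0.3 -2.7] 0.004
```

send_rows(
  motion=[255,0,0,5,0,255,0,0,9,0,255,0,0,12,0,255,0,0,12,0,255,0,0,12,0,255,0,0,12,0,255,0,-4,10,0,255,-1,-10,4,0,255,-1,-16,0,0,255,-1,-20,0,0],
)

```text
t: 39.83
ee_pos: [583.6, 183.8, 125.2]
tcp_rot: [-0.126, 1.508, 0.136]
wrist_force: [0.2, -1.6, -2.9]
width: 0.429
```

```bash
python3 st.py
```

```text
t 39.83 [583.6 183.8 125.2] a 1.739 tilt [ 0.058  0.011 -0.998] w 36.5 F [ 0.2 -1.6 -2.9] 0.438
```

send_rows(
  motion=[255,-1,-20,0,-0.006,255,-1,-20,0,-0.006,255,-1,-20,0,-0.006,255,-1,-20,0,-0.006,255,-1,-20,0,-0.006,255,-1,-20,0,-0.006,255,-1,-20,0,-0.006,255,-1,-20,0,-0.006,255,-1,-20,0,-0.006,255,-1,-18,0,-0.006],
)

```text
t: 40.67
ee_pos: [569.0, -30.7, 130.2]
tcp_rot: [-0.08, 1.508, 0.085]
wrist_force: [-0.2, -0.3, -2.4]
width: 0.432
```

```bash
python3 st.py
```

```text
t 40.67 [569.  -30.7 130.2] a 1.676 tilt [ 0.061  0.006 -0.998] w 36.8 F [-0.2 -0.3 -2.4] 0.425
```

send_rows(
  motion=[255,-1,-14,-2,0,255,-1,-10,-4,0,255,-1,-6,-7,0,255,0,-2,-8,0,255,0,0,-8,0,255,0,0,-8,0,255,0,0,-8,0,255,0,0,-7,0,255,0,0,-4,0,255,0,0,0,0],
)

```text
t: 41.5
ee_pos: [563.1, -67.5, 68.8]
tcp_rot: [-0.078, 1.509, 0.083]
wrist_force: [0.1, -0.2, -2.8]
width: 0.428
```

```bash
python3 st.py
```

```text
t 41.5 [563.1 -67.5  68.8] a 1.674 tilt [ 0.06   0.006 -0.998] w 36.4 F [ 0.1 -0.2 -2.8] 0.01
```

send_rows(
  motion=[255,1,-1,-5,0,255,0,-2,-6,0,255,0,-1,-4,0,255,0,0,-2,0,255,0,0,0,0,255,0,0,0,0],
)

```text
t: 42.0
ee_pos: [564.7, -71.2, 50.0]
tcp_rot: [-0.079, 1.509, 0.084]
wrist_force: [0.4, -0.4, -2.9]
width: 0.435
```

```bash
python3 st.py; python3 - <<'E'
from meas import *
im,d=optics.get_image('wrist'); cv2.imwrite('pics/g7.png',im[:,:,::-1]); ci=optics.camera_info('wrist')
s=readout.read_state(); p=(s['ee_pos'][0],s['ee_pos'][1],1.676)
vis=im.copy()
for q,pp,c in ((boxq(150,74,0,18),(564.5,-71.7,-1.464),(0,255,0)),(quads('glass_middle',24)[:1]+quads('glass_middle',24)[2:3],p,(255,0,0))):
    r=(render(ci,q,pp)>.5).astype(np.uint8); cs,_=cv2.findContours(r,cv2.RETR_EXTERNAL,2); cv2.drawContours(vis,cs,-1,c,1)
cv2.imwrite('pics/g7v.png',cv2.resize(vis,None,fx=1.42,fy=1.42)[:,:,::-1])
E
```

```text
t 42.0 [564.7 -71.2  50. ] a 1.675 tilt [ 0.06   0.006 -0.998] w 36.9 F [ 0.4 -0.4 -2.9] 0.005
```

View pics/g7v.png

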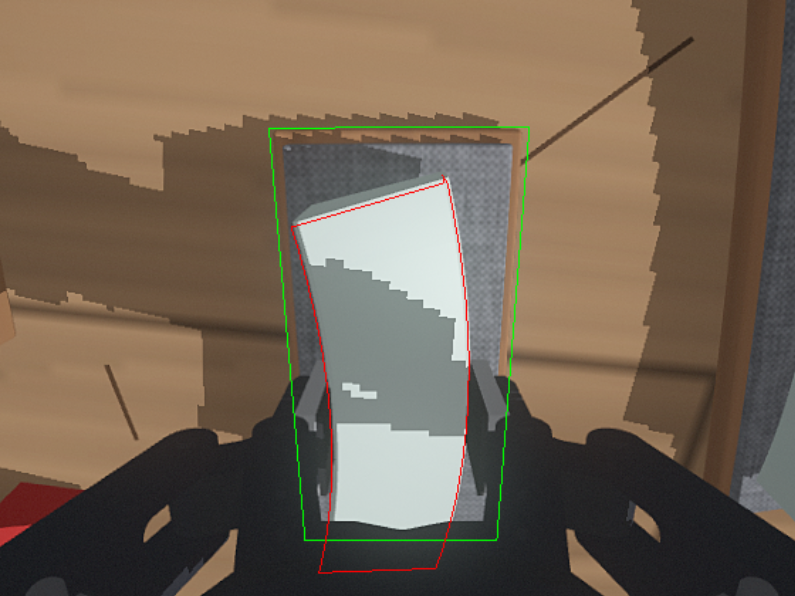

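send_rows(
  motion=[255,0,0,-2.5,0,255,0,0,-2,0,255,0,0,-1,0,255,0,0,0,0],
)

```text
t: 42.38
ee_pos: [565.2, -71.3, 44.8]
tcp_rot: [-0.079, 1.507, 0.083]
wrist_force: [0.5, -0.4, -2.4]
width: 0.436
```

```bash
python3 st.py
```

```text
t 42.38 [565.2 -71.3  44.8] a 1.675 tilt [ 0.062  0.006 -0.998] w 37.1 F [ 0.5 -0.4 -2.4] 0.001
```

send_rows(
  motion=[255,0,0,-1.1,0,255,0,0,-1,0],
)

```text
t: 42.55
ee_pos: [565.4, -71.4, 43.3]
tcp_rot: [-0.079, 1.507, 0.083]
wrist_force: [-10.4, -0.3, 35.8]
width: 0.437
```

```bash
python3 st.py
```

```text
t 42.55 [565.4 -71.4  43.3] a 1.675 tilt [ 0.062  0.006 -0.998] w 37.1 F [-10.4  -0.3  35.8] 0.004
```

Contact again. I'll release, rise, and move to a viewpoint high up for checking.

send_rows(
  motion=[255,0,0,0.3,0,200,0,0,0,0,100,0,0,0,0,50,0,0,0,0,0,0,0,0,0,0,0,0,0,0],
)

```text
t: 43.05
ee_pos: [566.0, -71.5, 44.3]
tcp_rot: [-0.079, 1.505, 0.083]
wrist_force: [-0.1, 0.1, 0.2]
width: 0.967
```

send_rows(
  motion=[0,0,0,8,0,0,0,0,12,0,0,0,0,15,0,0,0,0,25,0,0,-5,0,35,0,0,-10,0,40,0,0,-10,-3,40,0,0,-10,-3,40,0,0,-10,-3,40,0,0,-5,0,20,0],
)

```text
t: 43.88
ee_pos: [510.3, -79.2, 329.0]
tcp_rot: [-0.08, 1.51, 0.084]
wrist_force: [2.1, -0.6, 0.6]
width: 1.001
```

send_rows(
  motion=[0,-15,0,20,0,0,-15,0,10,0,0,-10,0,0,0,0,0,0,0,0,0,0,0,0,0,0,0,0,0,0],
)

```text
t: 44.38
ee_pos: [467.9, -79.4, 371.2]
tcp_rot: [-0.083, 1.496, 0.079]
wrist_force: [0.6, -0.4, -0.7]
width: 1.001
```

```bash
python3 st.py; python3 - <<'E'
from meas import *
o=run('w11',{'glass_short':(524,-255,1.634),'glass_long':(522,74,1.788),'glass_middle':(565,-71,1.676)},{'rest_short':(523,-253.5,-1.51),'rest_middle':(564.5,-71,-1.463),'rest_long':(521.5,73.5,-1.352)})
for n in ('short','middle','long'):
    g,r=o['glass_'+n],o['rest_'+n]; c,s=np.cos(r[2]),np.sin(r[2]); d=np.array(g[:2])-r[:2]
    print(n,'across',round(c*d[0]+s*d[1],1),'along',round(-s*d[0]+c*d[1],1),'dyaw',round((g[2]-r[2]-np.pi+3)%(2*np.pi)-3,3))
E
```

```text
t 44.38 [467.9 -79.4 371.2] a 1.675 tilt [ 0.074  0.002 -0.997] w 85.1 F [ 0.6 -0.4 -0.7] 0.007
t 44.3833 ee [467.9 -79.4 371.2] vel 0.0067
glass_short 2411 [ 524.623 -253.709    1.63 ] err 0.016
glass_long 2350 [522.379  74.732   1.789] err 0.082
glass_middle 2246 [565.962 -70.638   1.678] err 0.042
rest_short [ 537.286 -263.334   -1.397] err 1.397
rest_middle [563.062 -72.419  -1.459] err 0.044
rest_long [520.592  71.711  -1.36 ] err 0.114
short across -11.7 along -10.8 dyaw -0.114
middle across -1.4 along 3.1 dyaw -0.005
long across -2.6 along 2.4 dyaw 0.007
```

View pics/w11v.png

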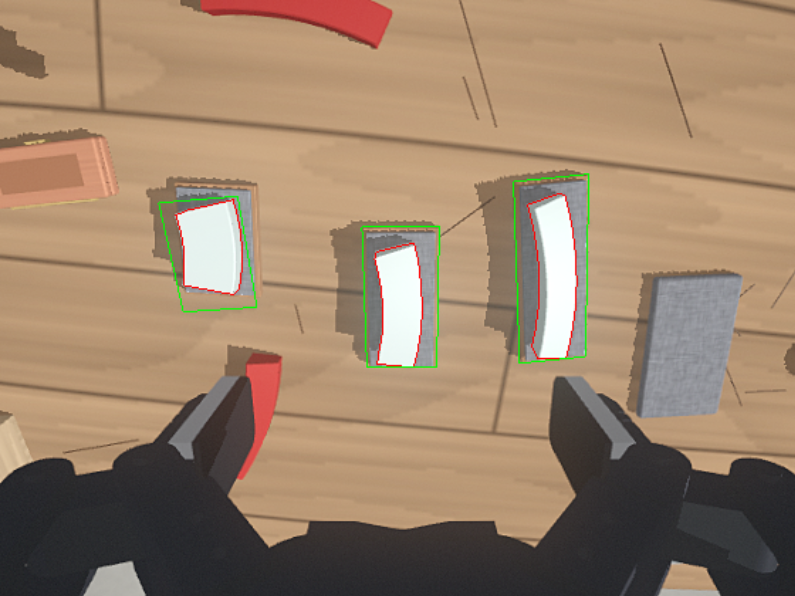

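```bash
cat > chk.py <<'E'
from meas import *
def chk(cam,tag,zt=18):
    ci=optics.camera_info(cam); im,d=optics.get_image(cam); i=im.astype(int)
    print(tag)
    felt=(i[:,:,2]>=i[:,:,0]-4)&(i.min(2)<200)&(i.max(2)>25)
    gl=(i.min(2)>185)&(i[:,:,1]>=i[:,:,0]-2)
    vis=im.copy()
    for n,gp,rp in (('short',(524.6,-254,1.63),(523,-253.5,-1.51)),('middle',(565.5,-71,1.677),(564.5,-71,-1.463)),('long',(522,74.5,1.789),(521.5,73,-1.355))):
        reg=cv2.dilate((render(ci,boxq(B['rest_'+n][0]+30,B['rest_'+n][1]+30,0,18),rp)>.5).astype(np.uint8),np.ones((3,3)))>0
        g,f=gfit(ci,'glass_'+n,cv2.morphologyEx((gl&reg).astype(np.uint8),cv2.MORPH_OPEN,np.ones((3,3)))>0,gp)
        ga=cv2.dilate((render(ci,quads('glass_'+n),g)>.02).astype(np.uint8),np.ones((3,3)))>0
        m=cv2.morphologyEx((felt&reg&~ga).astype(np.uint8),cv2.MORPH_OPEN,np.ones((3,3)))>0
        w=(~ga)&reg; L,W,z=B['rest_'+n]
        def c(p):
            return (w*np.abs(render(ci,boxq(L-2*p[3],W-2*p[3],0,18),(p[0],p[1],p[2]/100))-m)).sum()/m.sum()
        x0=np.array([rp[0],rp[1],rp[2]*100,3.])
        for st in (6,2): 
            r=minimize(c,x0,method='Nelder-Mead',options=dict(initial_simplex=np.r_[[x0],x0+np.diag([st,st,st,1.5])],xatol=.05,fatol=1e-5)); x0=r.x
        p=x0; a=p[2]/100; d_=np.array(g[:2])-p[:2]
        print(n,'glass',np.round(g,3),round(f,3),'felt',np.round([p[0],p[1],a,p[3]],3),round(r.fun,3),'across',round(np.cos(a)*d_[0]+np.sin(a)*d_[1],1),'along',round(-np.sin(a)*d_[0]+np.cos(a)*d_[1],1),'dyaw',round(g[2]-a-np.pi,3))
        for q,pp,col in ((boxq(L-2*p[3],W-2*p[3],0,18),(p[0],p[1],a),(0,255,0)),(quads('glass_'+n),g,(255,0,0))):
            rr=(render(ci,q,pp)>.5).astype(np.uint8); cs,_=cv2.findContours(rr,cv2.RETR_EXTERNAL,2); cv2.drawContours(vis,cs,-1,col,1)
    cv2.imwrite(f'pics/{tag}.png',cv2.resize(vis,None,fx=1.42,fy=1.42)[:,:,::-1])
E
python3 -c "
from chk import *
chk('wrist','c1')"
```

```text
c1
short glass [ 524.656 -253.804    1.624] 0.016 felt [ 522.624 -255.232   -1.523    4.584] 0.056 across -1.3 along 2.1 dyaw 0.005
middle glass [566.09  -70.514   1.678] 0.042 felt [565.007 -72.326  -1.464   4.525] 0.034 across -1.7 along 1.3 dyaw 0.0
long glass [522.192  74.899   1.788] 0.081 felt [521.763  74.302  -1.356   4.206] 0.045 across -0.5 along 0.5 dyaw 0.002
```

View pics/c1.png

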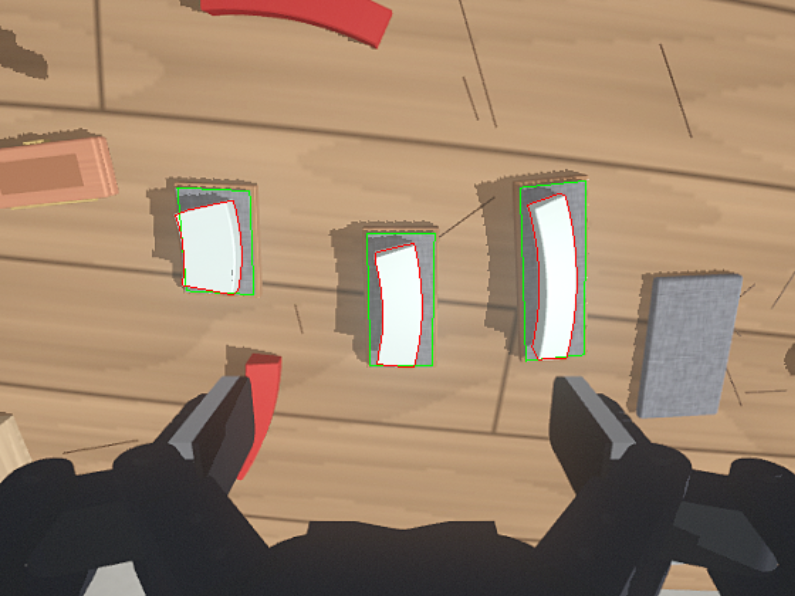

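send_rows(
  motion=[0,-10,-30,5,0,0,-15,-36,0,0,0,-15,-36,0,0,0,-15,-36,0,0,0,-15,-36,0,0,0,-15,-36,0,0,0,-15,-36,0,0,0,-15,-36,0,0,0,-15,-36,0,0,0,-15,-36,0,0],
)

```text
t: 45.52
ee_pos: [318.0, -441.8, 373.1]
tcp_rot: [-0.088, 1.497, 0.093]
wrist_force: [1.3, -0.9, 0.6]
width: 1.0
```

send_rows(
  motion=[0,-10,-25,0,0,0,0,-10,0,0,0,0,0,0,0,0,0,0,0,0],
)

```text
t: 45.85
ee_pos: [303.5, -485.5, 370.1]
tcp_rot: [-0.081, 1.5, 0.088]
wrist_force: [-0.8, 0.6, -0.2]
width: 1.0
```

```bash
python3 st.py; python3 -c "
from chk import *
chk('top','c2')"
```

```text
t 45.85 [ 303.5 -485.5  370.1] a 1.68 tilt [ 0.069  0.008 -0.998] w 85.0 F [-0.8  0.6 -0.2] 0.019
c2
short glass [ 523.304 -252.958    1.634] 0.143 felt [ 520.747 -254.572   -1.515    6.777] 0.44 across -1.5 along 2.6 dyaw 0.007
middle glass [564.581 -69.443   1.688] 0.161 felt [562.684 -70.916  -1.468   7.101] 0.347 across -1.3 along 2.0 dyaw 0.014
long glass [522.315  75.939   1.795] 0.203 felt [519.832  74.967  -1.356   6.62 ] 0.2 across -0.4 along 2.6 dyaw 0.009
```

View pics/c2.png

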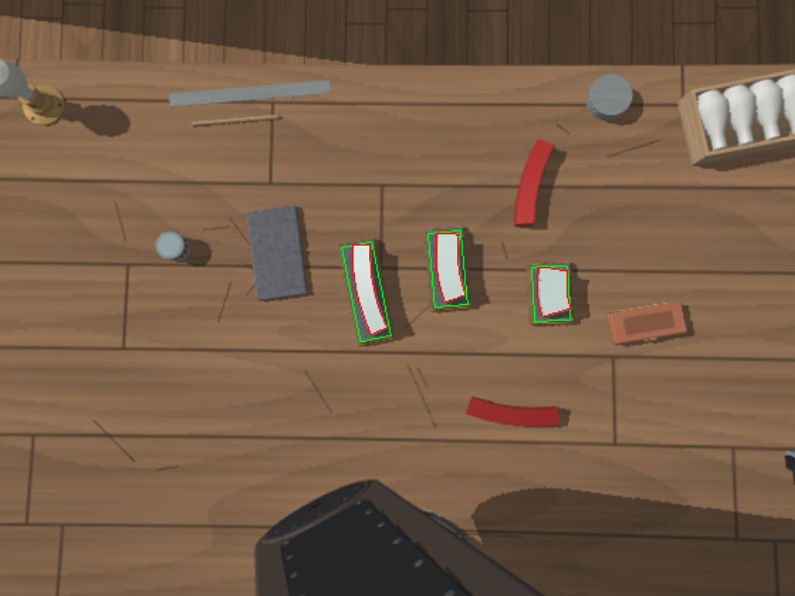

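```bash
python3 -c "
from cell import finish_job
print(finish_job())"
```

```text
the job is handed in; nothing more can be done
None
```

All three glass segments are on their own rests, flat side down. I parked glass_middle on the mat, moved glass_long to rest_long and glass_short to rest_short, then put glass_middle on rest_middle. I handed the job in at about 46 s.

| Piece | Off centre along rest, wrist / top camera (mm) | Off centre across rest, wrist / top camera (mm) |
|---|---|---|
| glass_long | 0.5 / 2.6 | 0.5 / 0.4 |
| glass_middle | 1.3 / 2.0 | 1.7 / 1.3 |
| glass_short | 2.1 / 2.6 | 1.3 / 1.5 |

- **Fit:** each piece lies along its rest to within 0.015 rad. In the last top view the mat was empty, and the loupe, case and red bars looked unmoved.
- **Weaker evidence:** the top camera fits were poorer than the wrist ones. One network-mask fit of rest_short went wrong (about 12 mm off), so I replaced it with a felt-colour fit.
- **Forces:** lowering each piece until it touched gave readings of 30 to 52 N at the wrist, with the piece in the fingers. The highest was glass_long, and all were under the 120 N wrist limit.
- **Tilt:** fast moves slowly tilted the tool by up to about 0.08 rad. I partly undid this early on with a half turn, then carried the glass slowly, so the tilt changed by at most about 0.01 rad between pick-up and set-down.

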